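# Strip the pegs from a bending jig

### The job

Strip the bending jig of its brass pegs. The rusty stop bolt under its plate is seized: work it by its knob at least 2 cm out and then fully home again, three times, before drawing it right out to its stop. Slide the green catch tray under the plate, drive every peg down through its hole with the red-handled punch so that it drops into the tray, then tidy up: punch back upright in its wooden stand as you found it, tray with all the pegs in the middle of the blue felt mat, bolt pushed fully home, and the pliers and the amber jar left where they are.

Things in the scene. Friction and masses are not known exactly. Their poses are not given: they have to be found in the camera images.
- jig: Fixed jig: a dark steel plate (100 mm wide, underside 124 and top 154 mm above the table) cantilevered towards the robot from a blue column. Origin on the table below the middle of the four holes; x points to the column, z up. Plate from x = -45 to +135 mm; column from 100 mm (its foot 150 mm wide). In front of the column the space under the plate is open to the front and both sides.
- hole0 (a point): Centre of a round 17.5 mm through-hole, at the plate's top face; at x +18, y +18 mm in the jig's frame. Always there, with or without a peg; it holds peg0 if that peg is present.
- hole1 (a point): Centre of a round 17.5 mm through-hole, at the plate's top face; at x +18, y -18 mm in the jig's frame. Always there, with or without a peg; it holds peg1 if that peg is present.
- hole2 (a point): Centre of a round 17.5 mm through-hole, at the plate's top face; at x -18, y +18 mm in the jig's frame. Always there, with or without a peg; it holds peg2 if that peg is present.
- hole3 (a point): Centre of a round 17.5 mm through-hole, at the plate's top face; at x -18, y -18 mm in the jig's frame. Always there, with or without a peg; it holds peg3 if that peg is present.
- peg0: Brass peg (reads None throughout if absent): 16 mm diameter, 60 mm long, flat top, round nose, 0.06 kg. Origin at its middle, z to the flat top. Starts upright in its hole, top 2 mm below the plate's top face, nose 4 mm above the closed bolt. A spring ball 15 mm below the top face grips it: 5 to 10 N pushes it down; after about 20 mm it drops free, if the bolt is out.
- peg1: Brass peg (reads None throughout if absent): 16 mm diameter, 60 mm long, flat top, round nose, 0.06 kg. Origin at its middle, z to the flat top. Starts upright in its hole, top 2 mm below the plate's top face, nose 4 mm above the closed bolt. A spring ball 15 mm below the top face grips it: 5 to 10 N pushes it down; after about 20 mm it drops free, if the bolt is out.
- peg2: Brass peg (reads None throughout if absent): 16 mm diameter, 60 mm long, flat top, round nose, 0.06 kg. Origin at its middle, z to the flat top. Starts upright in its hole, top 2 mm below the plate's top face, nose 4 mm above the closed bolt. A spring ball 15 mm below the top face grips it: 5 to 10 N pushes it down; after about 20 mm it drops free, if the bolt is out.
- peg3: Brass peg (reads None throughout if absent): 16 mm diameter, 60 mm long, flat top, round nose, 0.06 kg. Origin at its middle, z to the flat top. Starts upright in its hole, top 2 mm below the plate's top face, nose 4 mm above the closed bolt. A spring ball 15 mm below the top face grips it: 5 to 10 N pushes it down; after about 20 mm it drops free, if the bolt is out.
- bolt (a joint): Rusty stop bolt, a flat plate sliding under the jig's plate along the jig's +y, at 82 to 89 mm above the table. Value in m: 0 = fully home (holes blocked from below), 0.068 = right out against its stop (holes clear). Stiff: about 9 N plus drag with speed (30 N per m/s); stays where it is left.
- knob (a point): Middle of the bolt's upright round knob: 22 mm diameter, its top at 145 mm above the table (this point) and standing from 82 mm. It lies 125 mm along the jig's +y from the jig's origin when the bolt is home, and moves with it.
- tray: Green open tray, loose, about 0.5 kg, 150 x 150 mm outside, walls 5 mm thick and 30 mm high, floor 5 mm; origin at the centre of its underside. A handle fin stands 130 mm from the origin along the tray's -x: 16 mm thick (y), 44 mm long (x), 60 mm high. Slide it along the table by the fin.
- fin (a point): Top middle of the tray's yellow handle fin, 60 mm above the table.
- mat: Blue felt mat, 170 (x) x 190 (y) mm and 1 mm thick, flat on the table; origin at its centre. A parking place for the tray (the tray itself, not its handle, is to be centred on it); nothing is felt when sliding over it.
- punch: Loose punch, 0.18 kg, 150 mm long, upright in the stand. Origin at its tip, z up its length: steel shank, 10 mm diameter, for 70 mm, then a square red handle, 22 x 22 mm, from 70 to 150 mm (sides along its x and y), and a 4 mm cap. The handle's shoulder rests on the stand: the tip starts 10 mm and the handle 80 mm above the table.
- stand: Fixed wooden block 80 x 80 x 80 mm with a 15 x 15 mm square hole down through its middle, in which the punch's shank stands; origin at the centre of its underside, the hole's mouth at 80 mm.
- jar: Amber jar with a brass cap, 56 mm diameter, 70 mm high, upright, a bystander; leave it.
- pliers: Pliers lying on the bench, about 95 mm long, 12 mm high, a bystander; leave them.

How it is judged:
By the outcome, as a careful person would: the job done as asked, in the order asked, and still so for the second after the job is handed in, with the robot touching nothing.
Of peg0, peg1, peg2, peg3 only 2 to 4 are there at a start; the rules pass over those that are not, and their reading is None.
At some moment in a run one of tray may be knocked a few centimetres aside while the robot is not near it.
It also fails if it takes over 208 s, if anything falls off the work surface, if the arm or the gripper's body presses on something with over 40 N, if the wrist force passes 120 N, or if a joint passes its speed limit or range.

### The arm

A 6-joint arm with a two-finger parallel gripper is mounted at the origin on the work surface. World frame = base frame: x ahead of the robot, y to its left, z up, the work surface at z = 0. Lengths are in m, angles in degrees, forces in N, time in s.
With the tool pointing down it reaches from about 0.35 to 0.875 m from the base axis. Payload 4.2 kg.
Tool frame: the origin (TCP) lies midway between the tips of the shut fingers; the grasp point (between the pads) lies 19 mm behind it; z points along the fingers, y is the line along which they close (so a half turn about z gives the same grasp; the last joint's range is limited). The gripper opens to 87 mm and grips with 3 to 60 N. Pads are 19 mm wide; open, the fingers measure 117 mm over their backs; the gripper's body (75 mm by 190 mm) begins 51 mm behind the grasp point.
Start: joints at [-50.099, 22.042, 0.453, 0, -68.411, -14.817], TCP at [0.265, -0.566, 0.223] pointing down, gripper open.
Joint ranges: [-179.83, 179.83], [-69.29, 118.12], [-61.27, 80.66], [-181.25, 117.63], [-171.15, -9.14], [-177.46, 177.46]. Speed limits (degrees/s): [159.86, 159.86, 180, 180, 180, 180].

### API

Orientations are given as a 3x3 rotation matrix whose columns are the frame's x, y, z axes.
In Python, from station import sense, capture, camera_params, finish_job gives the robot as it stands.
- The arm moves only by the tool drive_tool, never from a script. Its argument "rows" is a list of rows, each an object of numbers: "tx", "ty", "tz": the shift along the tool's x, y, z in cm; "ax", "ay", "az": the turn, a rotation vector about the tool's x, y, z in rad; "claw": the finger opening in cm, from 0 to 8.7. In form: [{"tx": .., "ty": .., "tz": .., "ax": .., "ay": .., "az": .., "claw": ..}, ...]. A call has 1 to 10 rows; each row shifts and turns the commanded pose from where the row before left it, along the tool's axes as they then stand; what a row does not reach is not made up. A row lasts 1/12 s, in which the tool goes at most 41.7 mm and 7.16 degrees, less where a joint would pass 70% of its speed; a pose out of reach is approached as far as the arm can. A call with a gripper value outside its range is refused whole. The fingers move at their own pace and stop on an object; the grip force is fixed at half the most. Time passes only in rows, so rows that do not move let the fingers close. It gives the time, the measured TCP pose, the force, the opening and the grip force at its end, in the units of the state.
- sense(): the state, without advancing time (a new reading comes with each control period).
- capture(name): name is "scene" or "top"; returns (picture, depth): 420x560x3 uint8, red, green, blue; 420x560 float32, m along the optical axis (not along the pixel's ray), 0 where there is no reading.
- camera_params(name): a dict with "intrinsics" (3x3 intrinsics, pixels), "k1" (the pictures are not rectified: a ray, as slopes to the right and down, at radius r is drawn at 1 + k1 r^2 times it, then the intrinsics apply), "R" (3x3) and "t" (3): a world point X has camera coordinates R X + t. Camera axes: x right, y down, z forward; pixel columns grow to the right and rows downward; lengths in m; the calibration is good to about 2 mm. A picture is of the moment at which its call begins. camera_params takes no time and is no camera call.
- finish_job(): hands the job in; it is judged then, once.
The state is a dict: "time_s": time; "joints": joint angles; "joint_velocities": joint speeds; "effort": joint torques, N m; "tcp_pos": TCP position; "ee_rot": TCP orientation; "wrist_force": force on the tool from outside, world axes, zero at the start; "moment": the same for the moment, N m; "gripper_width": opening from 0.0 (shut) to 1.0 (fully open); "gripper_force": force on a finger pad.
Only numpy, scipy, OpenCV 4.12 (cv2) and the standard library are available. Lean on these libraries where they do the work, as an engineer would, in place of code of your own. Each camera call takes 0.05 s, during which the arm holds its last target. There are 200 camera calls.

## Working session

There is one attempt and no reset: what is moved stays moved. The work goes in short steps, Python scripts to look and compute and a tool call to move; the robot and the scene stay as the last step left them, time stands still between calls to the robot, and variables do not carry over. Pictures are saved under pics/ and viewed, at most 14 in all, crops included, and the job is handed in when it is done.

Besides the shell and the picture viewer there is one more tool, called after "Request:" by a JSON object that holds its "op" and its "data". drive_tool: Moves the arm, as the interface text tells. Its arguments: {"type":"object","properties":{"rows":{"type":"array"}},"required":["rows"]}

```bash
mkdir -p pics; ls
python3 - <<'E'
from station import *
import cv2
s=sense(); print({k:s[k] for k in ('time_s','tcp_pos','ee_rot','wrist_force','gripper_width')})
for n in('scene','top'):
    p,d=capture(n); cv2.imwrite(f'pics/{n}0.png',p[:,:,::-1]); c=camera_params(n); print(n,c)
    import numpy as np; np.save(n+'0.npy',d)
E
```

```text
pics
{'time_s': 0.0, 'tcp_pos': array([ 0.26472556, -0.56549452,  0.22143157]), 'ee_rot': array([[-9.05768468e-01, -4.23771667e-01, -1.02848192e-03],
       [-4.23772905e-01,  9.05766297e-01,  1.98513051e-03],
       [ 9.03221992e-05,  2.23391139e-03, -9.99997501e-01]]), 'wrist_force': array([-0.3884387 ,  0.54663193,  0.46866698]), 'gripper_width': 0.9994211996893714}
scene {'intrinsics': array([[442.77398832,   0.        , 271.21916398],
       [  0.        , 442.77398832, 215.75746235],
       [  0.        ,   0.        ,   1.        ]]), 'k1': -0.1104882921205154, 'R': array([[-0.13947309,  0.99014891,  0.01234501],
       [ 0.62151452,  0.09723879, -0.77734441],
       [-0.77088713, -0.10074602, -0.62895411]]), 't': array([ 0.0785236 , -0.21768907,  1.78845152])}
top {'intrinsics': array([[442.99884726,   0.        , 284.53567957],
       [  0.        , 442.99884726, 200.61556145],
       [  0.        ,   0.        ,   1.        ]]), 'k1': -0.011479322860244306, 'R': array([[-2.14021243e-02, -9.99770563e-01,  8.78288311e-04],
       [-9.97547031e-01,  2.12959462e-02, -6.66813556e-02],
       [ 6.66473524e-02, -2.30325656e-03, -9.97773935e-01]]), 't': array([0.02281554, 0.53283784, 1.15662669])}
```

View pics/scene0.png

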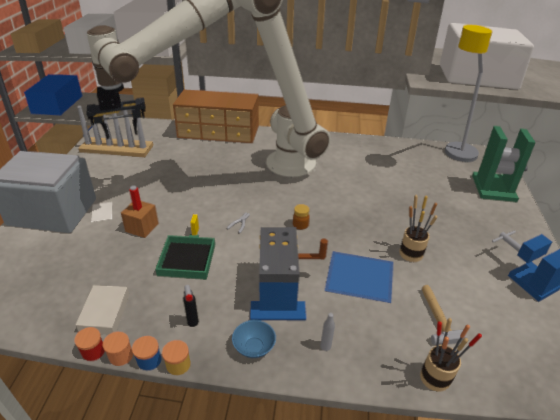

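View pics/top0.png

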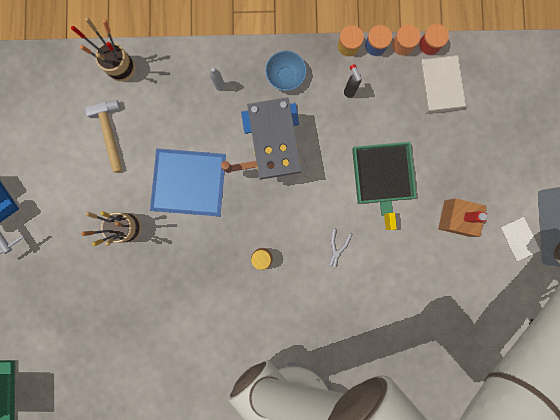

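```bash
cat > h.py <<'E'
import numpy as np, cv2
from station import *
def ray(n,u,v):
    c=camera_params(n);K=c['intrinsics'];a=np.array([(u-K[0,2])/K[0,0],(v-K[1,2])/K[1,1]]);s=a.copy()
    for _ in range(20): s=a/(1+c['k1']*(s@s))
    R=c['R'];return -R.T@c['t'], R.T@np.array([s[0],s[1],1])
def atz(n,u,v,z):
    o,d=ray(n,u,v);return o+d*(z-o[2])/d[2]
def proj(n,X):
    c=camera_params(n);K=c['intrinsics'];p=c['R']@np.asarray(X)+c['t'];s=p[:2]/p[2];s=s*(1+c['k1']*(s@s));return s*K[0,0]+K[:2,2]
def crop(n,u0,v0,u1,v1,f,name):
    p,d=capture(n);i=cv2.resize(p[v0:v1,u0:u1,::-1],None,fx=f,fy=f,interpolation=cv2.INTER_CUBIC)
    for k in range(-(-u0//10)*10,u1,10): cv2.line(i,((k-u0)*f,0),((k-u0)*f,12 if k%50==0 else 5),(0,0,255),1)
    for k in range(-(-v0//10)*10,v1,10): cv2.line(i,(0,(k-v0)*f),(12 if k%50==0 else 5,(k-v0)*f),(0,0,255),1)
    cv2.imwrite(f'pics/{name}.png',i)
E
python3 - <<'E'
from h import *
crop('top',140,85,330,225,4,'c1')
crop('top',330,125,510,245,4,'c2')
E
```

```text
(no output)
```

View pics/c1.png

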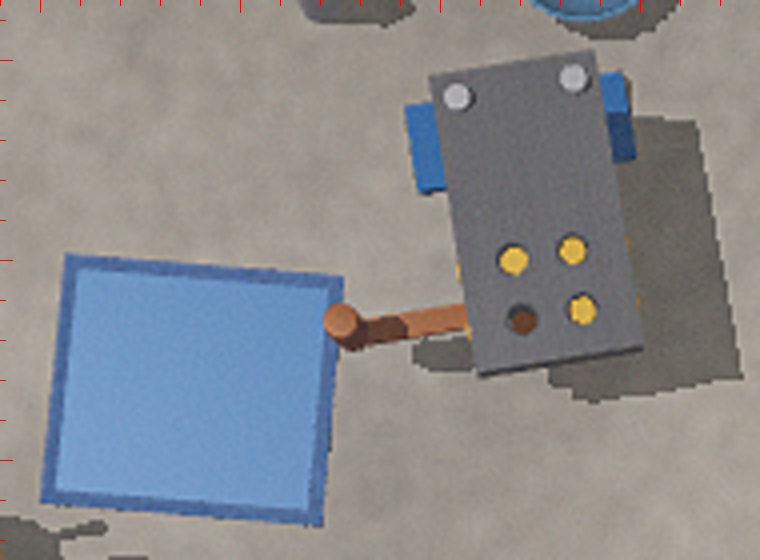

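View pics/c2.png

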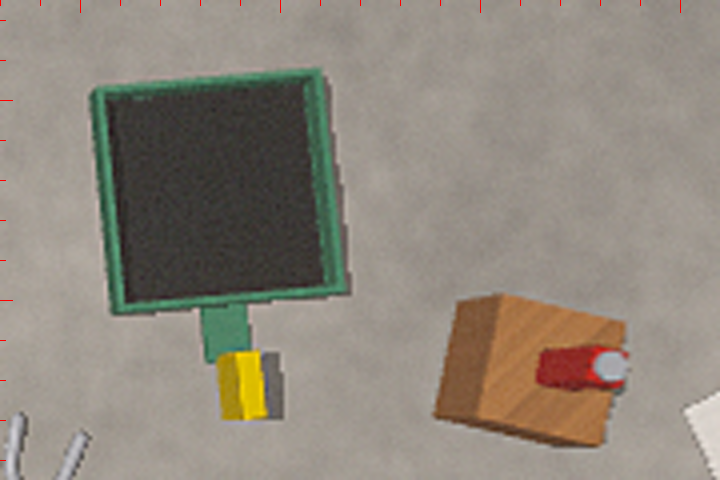

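Run:
```python
from h import *
def P(x,y,z,o): return atz('top',(x+.5)/4-.5+o[0],(y+.5)/4-.5+o[1],z)
A=(140,85);B=(330,125)
def quad(l,z,o):
    q=np.array([P(x,y,z,o)[:2] for x,y in l]); 
    print(q.round(4).tolist(),'c',q.mean(0).round(4)); 
    for i in range(4):
        e=q[(i+1)%4]-q[i]; print('  edge',np.linalg.norm(e).round(4),np.degrees(np.arctan2(e[1],e[0])).round(1))
    return q
print('plate');quad([(431,76),(594,51),(642,345),(479,370)],.154,A)
h=np.array([P(x,y,.152,A)[:2] for x,y in[(514,260),(572,250),(522,320),(583,310)]]);print(h.round(4).tolist(),h.mean(0))
print('knob',P(341,321,.145,A))
print('mat');quad([(66,254),(343,277),(323,526),(41,502)],.001,A)
print('tray');quad([(93,88),(321,69),(350,292),(116,313)],.03,B)
print('fin',P(252,385,.06,B))
print('punch',P(610,366,.164,B))
print('stand');quad([(505,295),(627,322),(603,447),(478,420)],.08,B)
```

```text
plate
[[0.7572, 0.0952], [0.7703, -0.0021], [0.5935, -0.0264], [0.5807, 0.0697]] c [0.6754 0.0341]
  edge 0.0981 -82.3
  edge 0.1785 -172.2
  edge 0.097 97.6
  edge 0.1783 8.2
[[0.6459, 0.048], [0.6512, 0.0135], [0.6101, 0.0439], [0.6153, 0.0078]] [0.63062124 0.02830385]
knob [0.61283545 0.15163929 0.145     ]
mat
[[0.6844, 0.3566], [0.6646, 0.1689], [0.4963, 0.1844], [0.5164, 0.3737]] c [0.5904 0.2709]
  edge 0.1888 -96.0
  edge 0.169 174.7
  edge 0.1904 83.9
  edge 0.1689 -5.8
tray
[[0.6717, -0.1724], [0.6813, -0.324], [0.5328, -0.3371], [0.5223, -0.1828]] c [ 0.602  -0.2541]
  edge 0.1519 -86.4
  edge 0.149 -175.0
  edge 0.1547 93.9
  edge 0.1498 4.0
fin [ 0.47273419 -0.26294361  0.06      ]
punch [ 0.47757789 -0.44597832  0.164     ]
stand
[[0.5255, -0.4196], [0.5068, -0.4958], [0.4289, -0.4767], [0.4475, -0.3989]] c [ 0.4772 -0.4478]
  edge 0.0785 -103.7
  edge 0.0803 166.2
  edge 0.0799 76.6
  edge 0.0807 -14.8
```

```bash
cat >> h.py <<'E'
def go(x,y,z,th):
    "az (rad) first, then shift in cm in the turned frame; th = world angle of tool x"
    s=sense();R=s['ee_rot'];cur=np.degrees(np.arctan2(R[1,0],R[0,0]));a=(cur-th+180)%360-180
    T=np.array([[np.cos(np.radians(th)),np.sin(np.radians(th)),0],[np.sin(np.radians(th)),-np.cos(np.radians(th)),0],[0,0,-1]])
    d=T.T@(np.array([x,y,z])-s['tcp_pos'])*100
    print('t',round(s['time_s'],2),'pos',s['tcp_pos'].round(4),'th',round(cur,2),'tilt',R[:2,2].round(4),'F',s['wrist_force'].round(1),'j6',s['joints'].round(0)[[0,5]]);print('  az',np.radians(a).round(4),'shift',d.round(2))
J0=np.array([.6306,.0283]);JY=7.9
def jig(x,y):
    c,s=np.cos(np.radians(JY)),np.sin(np.radians(JY));return J0+[c*x-s*y,s*x+c*y]
E
python3 - <<'E'
from h import *
print('pliers',[atz('top',u,v,.006)[:2].round(3) for u,v in [(331,229),(352,233),(335,266),(341,248)]])
print('jar',atz('top',261,259,.07))
k=jig(0,.126); print(k)
go(*k,.2,-172.1)
E
```

```text
pliers [array([ 0.455, -0.111]), array([ 0.444, -0.167]), array([ 0.357, -0.119]), array([ 0.404, -0.136])]
jar [0.38406723 0.07377737 0.07      ]
[0.61328199 0.15310419]
t 0.2 pos [ 0.2648 -0.5657  0.2219] th -154.92 tilt [-0.0006  0.0011] F [-0.5 -0.2  0.1] j6 [-50. -15.]
  az 0.2998 shift [-44.4   66.41   2.19]
```

Request:
{"op": "drive_tool", "data": {"rows": [{"az": 0.1,"claw": 8.7},{"az": 0.1},{"az": 0.1},{"tx": -2,"ty": 3},{"tx": -2,"ty": 3},{"tx": -2,"ty": 3},{"tx": -2,"ty": 3},{"tx": -2,"ty": 3},{"tx": -2,"ty": 3},{"tx": -2,"ty": 3}]}}

```text
invalid input at $.rows[0]: expected keys tx, ty, tz, ax, ay, az, claw
```

Request:
{"op": "drive_tool", "data": {"rows": [{"tx": -2,"ty": 3},{"tx": -2,"ty": 3},{"tx": -2,"ty": 3},{"tx": -2,"ty": 3},{"tx": -2,"ty": 3},{"tx": -2,"ty": 3},{"tx": -2,"ty": 3},{"tx": -2,"ty": 3},{"tx": -2,"ty": 3},{"tx": -2,"ty": 3}]}}

```text
invalid input at $.rows[0]: expected keys tx, ty, tz, ax, ay, az, claw
```

Request:
{"op": "drive_tool", "data": {"rows": [{"tx": -2,"ty": 3},{"tx": -2,"ty": 3},{"tx": -2,"ty": 3},{"tx": -2,"ty": 3},{"tx": -2,"ty": 3},{"ty": 0.4},{},{}]}}

```text
invalid input at $.rows[0]: expected keys tx, ty, tz, ax, ay, az, claw
```

Run:
```python
from h import *
go(*jig(0,.125),.105,-172.1)
```

```text
t 0.2 pos [ 0.2648 -0.5657  0.2219] th -154.92 tilt [-0.0006  0.0011] F [-0.5 -0.2  0.1] j6 [-50. -15.]
  az 0.2998 shift [-44.4   66.31  11.69]
```

Request:
{"op": "drive_tool", "data": {"rows": [{"tx": 0,"ty": 0,"tz": 0,"ax": 0,"ay": 0,"az": 0.1,"claw": 8.7},{"tx": 0,"ty": 0,"tz": 0,"ax": 0,"ay": 0,"az": 0.1,"claw": 8.7},{"tx": 0,"ty": 0,"tz": 0,"ax": 0,"ay": 0,"az": 0.1,"claw": 8.7},{"tx": -2.2,"ty": 3.3,"tz": 0,"ax": 0,"ay": 0,"az": 0,"claw": 8.7},{"tx": -2.2,"ty": 3.3,"tz": 0,"ax": 0,"ay": 0,"az": 0,"claw": 8.7},{"tx": -2.2,"ty": 3.3,"tz": 0,"ax": 0,"ay": 0,"az": 0,"claw": 8.7},{"tx": -2.2,"ty": 3.3,"tz": 0,"ax": 0,"ay": 0,"az": 0,"claw": 8.7},{"tx": -2.2,"ty": 3.3,"tz": 0,"ax": 0,"ay": 0,"az": 0,"claw": 8.7},{"tx": -2.2,"ty": 3.3,"tz": 0,"ax": 0,"ay": 0,"az": 0,"claw": 8.7},{"tx": -2.2,"ty": 3.3,"tz": 0,"ax": 0,"ay": 0,"az": 0,"claw": 8.7}]}}

```text
time_s: 1.03
tcp_pos: [0.3861, -0.3142, 0.2225]
ee_rot: [[-0.991, -0.137, 0.0], [-0.137, 0.991, 0.0], [-0.0, 0.0, -1.0]]
wrist_force: [0.7, -0.1, 0.3]
gripper_width: 0.999
gripper_force: 0.0
```

Request:
{"op": "drive_tool", "data": {"rows": [{"tx": -2.2,"ty": 3.3,"tz": 0,"ax": 0,"ay": 0,"az": 0,"claw": 8.7},{"tx": -2.2,"ty": 3.3,"tz": 0,"ax": 0,"ay": 0,"az": 0,"claw": 8.7},{"tx": -2.2,"ty": 3.3,"tz": 0,"ax": 0,"ay": 0,"az": 0,"claw": 8.7},{"tx": -2.2,"ty": 3.3,"tz": 0,"ax": 0,"ay": 0,"az": 0,"claw": 8.7},{"tx": -2.2,"ty": 3.3,"tz": 0,"ax": 0,"ay": 0,"az": 0,"claw": 8.7},{"tx": -2.2,"ty": 3.3,"tz": 0,"ax": 0,"ay": 0,"az": 0,"claw": 8.7},{"tx": -2.2,"ty": 3.3,"tz": 0,"ax": 0,"ay": 0,"az": 0,"claw": 8.7},{"tx": -2.2,"ty": 3.3,"tz": 0,"ax": 0,"ay": 0,"az": 0,"claw": 8.7},{"tx": -2.2,"ty": 3.3,"tz": 0,"ax": 0,"ay": 0,"az": 0,"claw": 8.7},{"tx": -2.2,"ty": 3.3,"tz": 0,"ax": 0,"ay": 0,"az": 0,"claw": 8.7}]}}

```text
time_s: 1.87
tcp_pos: [0.5587, 0.043, 0.2226]
ee_rot: [[-0.99, -0.138, 0.0], [-0.138, 0.99, 0.0], [-0.0, 0.0, -1.0]]
wrist_force: [0.9, -1.7, -0.2]
gripper_width: 1.003
gripper_force: 0.0
```

Request:
{"op": "drive_tool", "data": {"rows": [{"tx": -2.2,"ty": 3.3,"tz": 0,"ax": 0,"ay": 0,"az": 0,"claw": 8.7},{"tx": -2.2,"ty": 3.3,"tz": 0,"ax": 0,"ay": 0,"az": 0,"claw": 8.7},{"tx": -2.2,"ty": 3.3,"tz": 0,"ax": 0,"ay": 0,"az": 0,"claw": 8.7},{"tx": 0,"ty": 0,"tz": 0,"ax": 0,"ay": 0,"az": 0,"claw": 7},{"tx": 0,"ty": 0,"tz": 0,"ax": 0,"ay": 0,"az": 0,"claw": 7},{"tx": 0,"ty": 0,"tz": 0,"ax": 0,"ay": 0,"az": 0,"claw": 7}]}}

```text
time_s: 2.37
tcp_pos: [0.6098, 0.1481, 0.2219]
ee_rot: [[-0.99, -0.138, -0.001], [-0.138, 0.99, -0.001], [0.001, -0.0, -1.0]]
wrist_force: [0.4, -0.1, 0.5]
gripper_width: 0.861
gripper_force: 0.0
```

Run:
```python
from h import *
go(*jig(0,.125),.105,-172.1)
```

```text
t 2.37 pos [0.6098 0.1481 0.2219] th -172.08 tilt [-0.0014 -0.0006] F [ 0.4 -0.1  0.5] j6 [  28. -110.]
  az 0.0003 shift [-0.42  0.34 11.69]
```

Request:
{"op": "drive_tool", "data": {"rows": [{"tx": -0.4,"ty": 0.35,"tz": 0,"ax": 0,"ay": 0,"az": 0,"claw": 7},{"tx": 0,"ty": 0,"tz": 3,"ax": 0,"ay": 0,"az": 0,"claw": 7},{"tx": 0,"ty": 0,"tz": 3,"ax": 0,"ay": 0,"az": 0,"claw": 7},{"tx": 0,"ty": 0,"tz": 3,"ax": 0,"ay": 0,"az": 0,"claw": 7},{"tx": 0,"ty": 0,"tz": 2.7,"ax": 0,"ay": 0,"az": 0,"claw": 7},{"tx": 0,"ty": 0,"tz": 0,"ax": 0,"ay": 0,"az": 0,"claw": 7},{"tx": 0,"ty": 0,"tz": 0,"ax": 0,"ay": 0,"az": 0,"claw": 0},{"tx": 0,"ty": 0,"tz": 0,"ax": 0,"ay": 0,"az": 0,"claw": 0},{"tx": 0,"ty": 0,"tz": 0,"ax": 0,"ay": 0,"az": 0,"claw": 0},{"tx": 0,"ty": 0,"tz": 0,"ax": 0,"ay": 0,"az": 0,"claw": 0}]}}

```text
time_s: 3.2
tcp_pos: [0.6148, 0.1525, 0.108]
ee_rot: [[-0.991, -0.137, 0.004], [-0.137, 0.991, 0.002], [-0.004, 0.001, -1.0]]
wrist_force: [0.4, -0.0, -0.5]
gripper_width: 0.589
gripper_force: 0.0
```

Request:
{"op": "drive_tool", "data": {"rows": [{"tx": 0,"ty": 0,"tz": 0,"ax": 0,"ay": 0,"az": 0,"claw": 0},{"tx": 0,"ty": 0,"tz": 0,"ax": 0,"ay": 0,"az": 0,"claw": 0}]}}

```text
time_s: 3.37
tcp_pos: [0.614, 0.1524, 0.1067]
ee_rot: [[-0.991, -0.137, 0.002], [-0.137, 0.991, 0.001], [-0.002, 0.001, -1.0]]
wrist_force: [0.6, 0.3, 0.6]
gripper_width: 0.436
gripper_force: 0.0
```

Run:
```python
from h import *
go(*jig(0,.125),.105,-172.1)
s=sense();print(s['gripper_width']*87,s['gripper_force'])
```

```text
t 3.37 pos [0.614  0.1524 0.1067] th -172.1 tilt [0.0016 0.0008] F [0.6 0.3 0.6] j6 [  29. -111.]
  az -0.0 shift [ 0.06 -0.02  0.17]
37.9576485715658 0.0
```

Request:
{"op": "drive_tool", "data": {"rows": [{"tx": 0,"ty": 0,"tz": 0,"ax": 0,"ay": 0,"az": 0,"claw": 0},{"tx": 0,"ty": 0,"tz": 0,"ax": 0,"ay": 0,"az": 0,"claw": 0},{"tx": 0,"ty": 0,"tz": 0,"ax": 0,"ay": 0,"az": 0,"claw": 0},{"tx": 0,"ty": 0,"tz": 0,"ax": 0,"ay": 0,"az": 0,"claw": 0},{"tx": 0,"ty": 0,"tz": 0,"ax": 0,"ay": 0,"az": 0,"claw": 0}]}}

```text
time_s: 3.78
tcp_pos: [0.6138, 0.1509, 0.1058]
ee_rot: [[-0.991, -0.137, -0.0], [-0.137, 0.991, -0.002], [0.0, -0.002, -1.0]]
wrist_force: [1.7, -5.1, 2.1]
gripper_width: 0.243
gripper_force: 30.0
```

Request:
{"op": "drive_tool", "data": {"rows": [{"tx": 0,"ty": 1,"tz": 0,"ax": 0,"ay": 0,"az": 0,"claw": 0},{"tx": 0,"ty": 1,"tz": 0,"ax": 0,"ay": 0,"az": 0,"claw": 0},{"tx": 0,"ty": 1,"tz": 0,"ax": 0,"ay": 0,"az": 0,"claw": 0},{"tx": 0,"ty": 0.5,"tz": 0,"ax": 0,"ay": 0,"az": 0,"claw": 0},{"tx": 0,"ty": 0,"tz": 0,"ax": 0,"ay": 0,"az": 0,"claw": 0},{"tx": 0,"ty": 0,"tz": 0,"ax": 0,"ay": 0,"az": 0,"claw": 0}]}}

```text
time_s: 4.28
tcp_pos: [0.6089, 0.1852, 0.1058]
ee_rot: [[-0.991, -0.137, -0.001], [-0.137, 0.991, -0.003], [0.001, -0.002, -1.0]]
wrist_force: [0.5, -6.4, 1.6]
gripper_width: 0.244
gripper_force: 30.0
```

Request:
{"op": "drive_tool", "data": {"rows": [{"tx": 0,"ty": -1,"tz": 0,"ax": 0,"ay": 0,"az": 0,"claw": 0},{"tx": 0,"ty": -1,"tz": 0,"ax": 0,"ay": 0,"az": 0,"claw": 0},{"tx": 0,"ty": -1,"tz": 0,"ax": 0,"ay": 0,"az": 0,"claw": 0},{"tx": 0,"ty": -0.5,"tz": 0,"ax": 0,"ay": 0,"az": 0,"claw": 0},{"tx": 0,"ty": 0,"tz": 0,"ax": 0,"ay": 0,"az": 0,"claw": 0},{"tx": 0,"ty": 0,"tz": 0,"ax": 0,"ay": 0,"az": 0,"claw": 0}]}}

```text
time_s: 4.78
tcp_pos: [0.6134, 0.1546, 0.1059]
ee_rot: [[-0.99, -0.138, 0.001], [-0.138, 0.99, 0.004], [-0.001, 0.003, -1.0]]
wrist_force: [-3.7, 6.4, 2.3]
gripper_width: 0.248
gripper_force: 30.0
```

Run:
```python
from h import *
go(*jig(0,.125),.105,-172.1)
```

```text
t 4.78 pos [0.6134 0.1546 0.1059] th -172.07 tilt [0.0007 0.0035] F [-3.7  6.4  2.3] j6 [  29. -111.]
  az 0.0005 shift [ 0.03 -0.24  0.09]
```

Request:
{"op": "drive_tool", "data": {"rows": [{"tx": 0,"ty": -0.5,"tz": 0,"ax": 0,"ay": 0,"az": 0,"claw": 0},{"tx": 0,"ty": -0.5,"tz": 0,"ax": 0,"ay": 0,"az": 0,"claw": 0},{"tx": 0,"ty": 0,"tz": 0,"ax": 0,"ay": 0,"az": 0,"claw": 0},{"tx": 0,"ty": 0,"tz": 0,"ax": 0,"ay": 0,"az": 0,"claw": 0}]}}

```text
time_s: 5.12
tcp_pos: [0.6142, 0.1501, 0.1058]
ee_rot: [[-0.99, -0.139, 0.002], [-0.139, 0.99, 0.011], [-0.003, 0.01, -1.0]]
wrist_force: [-8.8, 21.2, 2.8]
gripper_width: 0.245
gripper_force: 30.1
```

Run:
```python
from h import *
go(*jig(0,.125),.105,-172.1)
```

```text
t 5.12 pos [0.6142 0.1501 0.1058] th -172.01 tilt [0.0019 0.0108] F [-8.8 21.2  2.8] j6 [  28. -110.]
  az 0.0016 shift [0.04 0.21 0.08]
```

Request:
{"op": "drive_tool", "data": {"rows": [{"tx": 0,"ty": 1.2,"tz": 0,"ax": 0,"ay": 0,"az": 0,"claw": 0},{"tx": 0,"ty": 1.2,"tz": 0,"ax": 0,"ay": 0,"az": 0,"claw": 0},{"tx": 0,"ty": 1.2,"tz": 0,"ax": 0,"ay": 0,"az": 0,"claw": 0},{"tx": 0,"ty": 1,"tz": 0,"ax": 0,"ay": 0,"az": 0,"claw": 0},{"tx": 0,"ty": 0,"tz": 0,"ax": 0,"ay": 0,"az": 0,"claw": 0},{"tx": 0,"ty": 0,"tz": 0,"ax": 0,"ay": 0,"az": 0,"claw": 0}]}}

```text
time_s: 5.62
tcp_pos: [0.6088, 0.1867, 0.1057]
ee_rot: [[-0.99, -0.138, -0.0], [-0.138, 0.99, -0.002], [0.001, -0.002, -1.0]]
wrist_force: [1.1, -4.0, 1.9]
gripper_width: 0.241
gripper_force: 30.0
```

Request:
{"op": "drive_tool", "data": {"rows": [{"tx": 0,"ty": -1.2,"tz": 0,"ax": 0,"ay": 0,"az": 0,"claw": 0},{"tx": 0,"ty": -1.2,"tz": 0,"ax": 0,"ay": 0,"az": 0,"claw": 0},{"tx": 0,"ty": -1.2,"tz": 0,"ax": 0,"ay": 0,"az": 0,"claw": 0},{"tx": 0,"ty": -0.5,"tz": 0,"ax": 0,"ay": 0,"az": 0,"claw": 0},{"tx": 0,"ty": -0.5,"tz": 0,"ax": 0,"ay": 0,"az": 0,"claw": 0},{"tx": 0,"ty": -0.1,"tz": 0,"ax": 0,"ay": 0,"az": 0,"claw": 0},{"tx": 0,"ty": 0,"tz": 0,"ax": 0,"ay": 0,"az": 0,"claw": 0},{"tx": 0,"ty": 0,"tz": 0,"ax": 0,"ay": 0,"az": 0,"claw": 0}]}}

```text
time_s: 6.28
tcp_pos: [0.6142, 0.15, 0.1058]
ee_rot: [[-0.99, -0.139, 0.002], [-0.139, 0.99, 0.012], [-0.004, 0.011, -1.0]]
wrist_force: [-8.8, 24.7, 3.6]
gripper_width: 0.247
gripper_force: 30.1
```

Request:
{"op": "drive_tool", "data": {"rows": [{"tx": 0,"ty": 1.2,"tz": 0,"ax": 0,"ay": 0,"az": 0,"claw": 0},{"tx": 0,"ty": 1.2,"tz": 0,"ax": 0,"ay": 0,"az": 0,"claw": 0},{"tx": 0,"ty": 1.2,"tz": 0,"ax": 0,"ay": 0,"az": 0,"claw": 0},{"tx": 0,"ty": 1,"tz": 0,"ax": 0,"ay": 0,"az": 0,"claw": 0},{"tx": 0,"ty": 0,"tz": 0,"ax": 0,"ay": 0,"az": 0,"claw": 0},{"tx": 0,"ty": 0,"tz": 0,"ax": 0,"ay": 0,"az": 0,"claw": 0}]}}

```text
time_s: 6.78
tcp_pos: [0.6089, 0.1854, 0.1057]
ee_rot: [[-0.991, -0.137, -0.001], [-0.137, 0.991, -0.002], [0.001, -0.002, -1.0]]
wrist_force: [0.9, -5.3, 1.5]
gripper_width: 0.243
gripper_force: 30.0
```

Request:
{"op": "drive_tool", "data": {"rows": [{"tx": 0,"ty": -1.2,"tz": 0,"ax": 0,"ay": 0,"az": 0,"claw": 0},{"tx": 0,"ty": -1.2,"tz": 0,"ax": 0,"ay": 0,"az": 0,"claw": 0},{"tx": 0,"ty": -1.2,"tz": 0,"ax": 0,"ay": 0,"az": 0,"claw": 0},{"tx": 0,"ty": -0.5,"tz": 0,"ax": 0,"ay": 0,"az": 0,"claw": 0},{"tx": 0,"ty": -0.5,"tz": 0,"ax": 0,"ay": 0,"az": 0,"claw": 0},{"tx": 0,"ty": -0.1,"tz": 0,"ax": 0,"ay": 0,"az": 0,"claw": 0},{"tx": 0,"ty": 0,"tz": 0,"ax": 0,"ay": 0,"az": 0,"claw": 0},{"tx": 0,"ty": 0,"tz": 0,"ax": 0,"ay": 0,"az": 0,"claw": 0}]}}

```text
time_s: 7.45
tcp_pos: [0.6142, 0.15, 0.1058]
ee_rot: [[-0.99, -0.139, 0.002], [-0.139, 0.99, 0.013], [-0.004, 0.013, -1.0]]
wrist_force: [-10.0, 28.4, 3.0]
gripper_width: 0.245
gripper_force: 30.1
```

Request:
{"op": "drive_tool", "data": {"rows": [{"tx": 0,"ty": 1.2,"tz": 0,"ax": 0,"ay": 0,"az": 0,"claw": 0},{"tx": 0,"ty": 1.2,"tz": 0,"ax": 0,"ay": 0,"az": 0,"claw": 0},{"tx": 0,"ty": 1.2,"tz": 0,"ax": 0,"ay": 0,"az": 0,"claw": 0},{"tx": 0,"ty": 1.2,"tz": 0,"ax": 0,"ay": 0,"az": 0,"claw": 0},{"tx": 0,"ty": 1.2,"tz": 0,"ax": 0,"ay": 0,"az": 0,"claw": 0},{"tx": 0,"ty": 1.2,"tz": 0,"ax": 0,"ay": 0,"az": 0,"claw": 0},{"tx": 0,"ty": 0.8,"tz": 0,"ax": 0,"ay": 0,"az": 0,"claw": 0},{"tx": 0,"ty": 0.5,"tz": 0,"ax": 0,"ay": 0,"az": 0,"claw": 0},{"tx": 0,"ty": 0.5,"tz": 0,"ax": 0,"ay": 0,"az": 0,"claw": 0},{"tx": 0,"ty": 0,"tz": 0,"ax": 0,"ay": 0,"az": 0,"claw": 0}]}}

```text
time_s: 8.28
tcp_pos: [0.604, 0.2179, 0.1054]
ee_rot: [[-0.991, -0.135, -0.004], [-0.135, 0.991, -0.018], [0.007, -0.017, -1.0]]
wrist_force: [10.4, -31.1, 1.3]
gripper_width: 0.242
gripper_force: 30.1
```

Request:
{"op": "drive_tool", "data": {"rows": [{"tx": 0,"ty": 0.2,"tz": 0,"ax": 0,"ay": 0,"az": 0,"claw": 0},{"tx": 0,"ty": 0,"tz": 0,"ax": 0,"ay": 0,"az": 0,"claw": 0},{"tx": 0,"ty": 0,"tz": 0,"ax": 0,"ay": 0,"az": 0,"claw": 0}]}}

```text
time_s: 8.53
tcp_pos: [0.604, 0.2179, 0.1054]
ee_rot: [[-0.991, -0.134, -0.005], [-0.134, 0.991, -0.019], [0.007, -0.018, -1.0]]
wrist_force: [11.3, -34.6, 1.5]
gripper_width: 0.247
gripper_force: 30.1
```

Run:
```python
from h import *
go(*jig(0,.193),.105,-172.1)
```

```text
t 8.53 pos [0.604  0.2179 0.1054] th -172.32 tilt [-0.0048 -0.0188] F [ 11.3 -34.6   1.5] j6 [  35. -117.]
  az -0.0039 shift [-0.03  0.15  0.04]
```

Request:
{"op": "drive_tool", "data": {"rows": [{"tx": 0,"ty": -1.0,"tz": 0,"ax": 0,"ay": 0,"az": 0,"claw": 0},{"tx": 0,"ty": 0,"tz": 0,"ax": 0,"ay": 0,"az": 0,"claw": 0},{"tx": 0,"ty": 0,"tz": 0,"ax": 0,"ay": 0,"az": 0,"claw": 6},{"tx": 0,"ty": 0,"tz": 0,"ax": 0,"ay": 0,"az": 0,"claw": 6},{"tx": 0,"ty": 0,"tz": 0,"ax": 0,"ay": 0,"az": 0,"claw": 6},{"tx": 0,"ty": 0,"tz": 0,"ax": 0,"ay": 0,"az": 0,"claw": 6},{"tx": 0,"ty": 0,"tz": -3,"ax": 0,"ay": 0,"az": 0,"claw": 6},{"tx": 0,"ty": 0,"tz": -3,"ax": 0,"ay": 0,"az": 0,"claw": 6},{"tx": 0,"ty": 0,"tz": -4,"ax": 0,"ay": 0,"az": 0,"claw": 6},{"tx": 0,"ty": 0,"tz": -3,"ax": 0,"ay": 0,"az": 0,"claw": 6}]}}

```text
time_s: 9.37
tcp_pos: [0.6044, 0.2226, 0.2384]
ee_rot: [[-0.99, -0.139, 0.003], [-0.139, 0.99, 0.001], [-0.003, 0.001, -1.0]]
wrist_force: [1.2, 0.1, 0.9]
gripper_width: 0.673
gripper_force: 0.0
```

Run:
```python
from h import *
crop('top',140,85,510,285,2,'t2')
go(.4723,-.2631,.15,-176)
```

```text
t 9.42 pos [0.6075 0.2235 0.2458] th -171.97 tilt [0.0143 0.0055] F [ 2.4 -0.7  6.4] j6 [  35. -117.]
  az 0.0703 shift [ 16.88 -47.6    9.58]
```

View pics/t2.png

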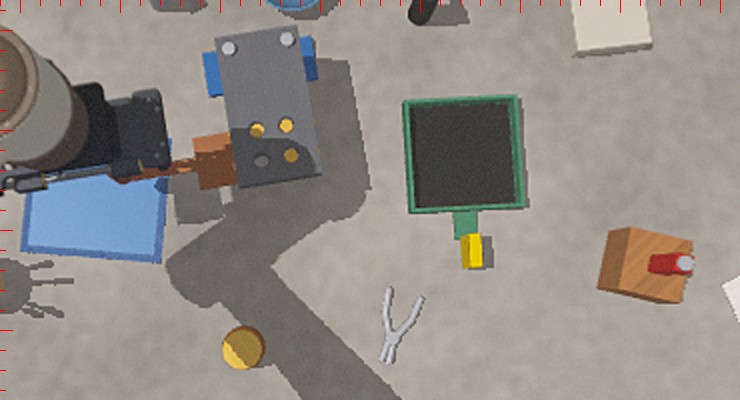

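Run:
```python
from h import *
crop('top',330,120,420,230,5,'t3')
```

```text
(no output)
```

View pics/t3.png

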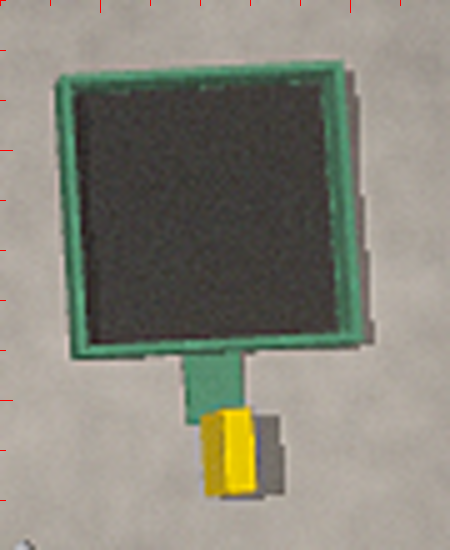

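Run:
```python
from h import *
def P(x,y,z): return atz('top',(x+.5)/5-.5+330,(y+.5)/5-.5+120,z)[:2]
q=np.array([P(x,y,.03) for x,y in[(58,77),(344,62),(362,345),(74,356)]]);f=P(239,451,.06)
print(q.mean(0),f)
for i in range(4): e=q[(i+1)%4]-q[i];print(np.linalg.norm(e),np.degrees(np.arctan2(e[1],e[0])))
d=q.mean(0)-f;print(np.linalg.norm(d),np.degrees(np.arctan2(d[1],d[0])))
yaw=3.3
go(*f,.16,180+yaw)
```

```text
[ 0.63106118 -0.22041673] [ 0.50182015 -0.22507403]
0.15221723511571553 -88.1404749061891
0.1509965692348742 -178.63795184932167
0.151817523879912 90.97706273687973
0.1486553798457133 1.5152172725953525
0.12932492517851774 2.0638070734427845
t 9.47 pos [0.6069 0.2237 0.2428] th -172.0 tilt [0.0125 0.0062] F [ 0.3  1.7 -0.3] j6 [  35. -117.]
  az 0.082 shift [ 13.07 -44.2    8.28]
```

Request:
{"op": "drive_tool", "data": {"rows": [{"tx": 0,"ty": 0,"tz": 0,"ax": 0,"ay": 0,"az": 0.11,"claw": 6},{"tx": 1.08,"ty": -4.0,"tz": 0,"ax": 0,"ay": 0,"az": 0,"claw": 6},{"tx": 1.08,"ty": -4.0,"tz": 0,"ax": 0,"ay": 0,"az": 0,"claw": 6},{"tx": 1.08,"ty": -4.0,"tz": 0,"ax": 0,"ay": 0,"az": 0,"claw": 6},{"tx": 1.08,"ty": -4.0,"tz": 0,"ax": 0,"ay": 0,"az": 0,"claw": 6},{"tx": 1.08,"ty": -4.0,"tz": 0,"ax": 0,"ay": 0,"az": 0,"claw": 6},{"tx": 1.08,"ty": -4.0,"tz": 0,"ax": 0,"ay": 0,"az": 0,"claw": 6},{"tx": 1.08,"ty": -4.0,"tz": 0,"ax": 0,"ay": 0,"az": 0,"claw": 6},{"tx": 1.08,"ty": -4.0,"tz": 0,"ax": 0,"ay": 0,"az": 0,"claw": 6},{"tx": 1.08,"ty": -4.0,"tz": 0,"ax": 0,"ay": 0,"az": 0,"claw": 6}]}}

```text
time_s: 10.3
tcp_pos: [0.5162, -0.142, 0.2353]
ee_rot: [[-1.0, -0.029, 0.0], [-0.029, 1.0, 0.0], [-0.0, 0.0, -1.0]]
wrist_force: [-0.1, 0.1, 0.3]
gripper_width: 0.69
gripper_force: 0.0
```

Request:
{"op": "drive_tool", "data": {"rows": [{"tx": 1.08,"ty": -4.0,"tz": 0,"ax": 0,"ay": 0,"az": 0,"claw": 6},{"tx": 1.0,"ty": -4.0,"tz": 0,"ax": 0,"ay": 0,"az": 0,"claw": 6},{"tx": 0,"ty": -0.5,"tz": 0,"ax": 0,"ay": 0,"az": 0,"claw": 6},{"tx": 0,"ty": 0,"tz": 4,"ax": 0,"ay": 0,"az": 0,"claw": 6},{"tx": 0,"ty": 0,"tz": 4,"ax": 0,"ay": 0,"az": 0,"claw": 6},{"tx": 0,"ty": 0,"tz": 4,"ax": 0,"ay": 0,"az": 0,"claw": 6},{"tx": 0,"ty": 0,"tz": 2,"ax": 0,"ay": 0,"az": 0,"claw": 6},{"tx": 0,"ty": 0,"tz": 0,"ax": 0,"ay": 0,"az": 0,"claw": 6},{"tx": 0,"ty": 0,"tz": 0,"ax": 0,"ay": 0,"az": 0,"claw": 6}]}}

```text
time_s: 11.05
tcp_pos: [0.4985, -0.2261, 0.0948]
ee_rot: [[-1.0, -0.029, -0.002], [-0.029, 1.0, -0.0], [0.002, 0.0, -1.0]]
wrist_force: [-0.2, 0.1, 0.8]
gripper_width: 0.692
gripper_force: 0.0
```

Run:
```python
from h import *
go(.5018,-.2251,.022,-178.3)
```

```text
t 11.05 pos [ 0.4985 -0.2261  0.0948] th -178.34 tilt [-0.0021 -0.0001] F [-0.2  0.1  0.8] j6 [ -7. -81.]
  az -0.0007 shift [-0.33  0.09  7.28]
```

Request:
{"op": "drive_tool", "data": {"rows": [{"tx": -0.3,"ty": 0.1,"tz": 2.3,"ax": 0,"ay": 0,"az": 0,"claw": 6},{"tx": 0,"ty": 0,"tz": 2.5,"ax": 0,"ay": 0,"az": 0,"claw": 6},{"tx": 0,"ty": 0,"tz": 2.4,"ax": 0,"ay": 0,"az": 0,"claw": 6},{"tx": 0,"ty": 0,"tz": 0,"ax": 0,"ay": 0,"az": 0,"claw": 6},{"tx": 0,"ty": 0,"tz": 0,"ax": 0,"ay": 0,"az": 0,"claw": 0},{"tx": 0,"ty": 0,"tz": 0,"ax": 0,"ay": 0,"az": 0,"claw": 0},{"tx": 0,"ty": 0,"tz": 0,"ax": 0,"ay": 0,"az": 0,"claw": 0},{"tx": 0,"ty": 0,"tz": 0,"ax": 0,"ay": 0,"az": 0,"claw": 0},{"tx": 0,"ty": 0,"tz": 0,"ax": 0,"ay": 0,"az": 0,"claw": 0},{"tx": 0,"ty": 0,"tz": 0,"ax": 0,"ay": 0,"az": 0,"claw": 0}]}}

```text
time_s: 11.88
tcp_pos: [0.5018, -0.2256, 0.0244]
ee_rot: [[-1.0, -0.028, 0.002], [-0.028, 1.0, -0.0], [-0.002, -0.0, -1.0]]
wrist_force: [-0.4, -0.0, -0.1]
gripper_width: 0.317
gripper_force: 0.0
```

Request:
{"op": "drive_tool", "data": {"rows": [{"tx": 0,"ty": 0,"tz": 0,"ax": 0,"ay": 0,"az": 0,"claw": 0},{"tx": 0,"ty": 0,"tz": 0,"ax": 0,"ay": 0,"az": 0,"claw": 0},{"tx": 0,"ty": 0,"tz": 0,"ax": 0,"ay": 0,"az": 0,"claw": 0}]}}

```text
time_s: 12.13
tcp_pos: [0.5015, -0.2257, 0.0239]
ee_rot: [[-1.0, -0.028, 0.0], [-0.028, 1.0, -0.0], [-0.0, -0.0, -1.0]]
wrist_force: [-0.8, 0.6, 2.9]
gripper_width: 0.177
gripper_force: 30.0
```

Run:
```python
from h import *
go(*jig(-.130,0),.022,-172.1)
```

```text
t 12.13 pos [ 0.5015 -0.2257  0.0239] th -178.42 tilt [ 0.0003 -0.0003] F [-0.8  0.6  2.9] j6 [ -7. -81.]
  az -0.1103 shift [-3.28 23.39  0.19]
```

Request:
{"op": "drive_tool", "data": {"rows": [{"tx": 0,"ty": 0,"tz": 0,"ax": 0,"ay": 0,"az": -0.055,"claw": 0},{"tx": 0,"ty": 0,"tz": 0,"ax": 0,"ay": 0,"az": -0.055,"claw": 0},{"tx": -0.3,"ty": 2,"tz": 0,"ax": 0,"ay": 0,"az": 0,"claw": 0},{"tx": -0.3,"ty": 2,"tz": 0,"ax": 0,"ay": 0,"az": 0,"claw": 0},{"tx": -0.3,"ty": 2,"tz": 0,"ax": 0,"ay": 0,"az": 0,"claw": 0},{"tx": -0.3,"ty": 2,"tz": 0,"ax": 0,"ay": 0,"az": 0,"claw": 0},{"tx": -0.3,"ty": 2,"tz": 0,"ax": 0,"ay": 0,"az": 0,"claw": 0},{"tx": -0.3,"ty": 2,"tz": 0,"ax": 0,"ay": 0,"az": 0,"claw": 0},{"tx": -0.3,"ty": 2,"tz": 0,"ax": 0,"ay": 0,"az": 0,"claw": 0},{"tx": -0.3,"ty": 2,"tz": 0,"ax": 0,"ay": 0,"az": 0,"claw": 0}]}}

```text
time_s: 12.97
tcp_pos: [0.5032, -0.0636, 0.0239]
ee_rot: [[-0.991, -0.135, 0.0], [-0.135, 0.991, -0.001], [-0.0, -0.001, -1.0]]
wrist_force: [0.4, -4.9, 3.2]
gripper_width: 0.183
gripper_force: 30.2
```

Request:
{"op": "drive_tool", "data": {"rows": [{"tx": -0.3,"ty": 2,"tz": 0,"ax": 0,"ay": 0,"az": 0,"claw": 0},{"tx": -0.3,"ty": 2,"tz": 0,"ax": 0,"ay": 0,"az": 0,"claw": 0},{"tx": -0.3,"ty": 2,"tz": 0,"ax": 0,"ay": 0,"az": 0,"claw": 0},{"tx": 0,"ty": 1.4,"tz": 0,"ax": 0,"ay": 0,"az": 0,"claw": 0},{"tx": 0,"ty": 0,"tz": 0,"ax": 0,"ay": 0,"az": 0,"claw": 0},{"tx": 0,"ty": 0,"tz": 0,"ax": 0,"ay": 0,"az": 0,"claw": 0},{"tx": 0,"ty": 0,"tz": 0,"ax": 0,"ay": 0,"az": 0,"claw": 0}]}}

```text
time_s: 13.55
tcp_pos: [0.5024, 0.0114, 0.0239]
ee_rot: [[-0.99, -0.139, 0.001], [-0.139, 0.99, 0.001], [-0.001, 0.001, -1.0]]
wrist_force: [-1.3, 5.3, 3.2]
gripper_width: 0.185
gripper_force: 30.1
```

Run:
```python
from h import *
go(*jig(-.130,0),.022,-172.1)
```

```text
t 13.55 pos [0.5024 0.0114 0.0239] th -171.99 tilt [0.0011 0.0009] F [-1.3  5.3  3.2] j6 [  20. -102.]
  az 0.002 shift [ 0.07 -0.09  0.19]
```

Request:
{"op": "drive_tool", "data": {"rows": [{"tx": 0,"ty": 0,"tz": 0,"ax": 0,"ay": 0,"az": 0,"claw": 6},{"tx": 0,"ty": 0,"tz": 0,"ax": 0,"ay": 0,"az": 0,"claw": 6},{"tx": 0,"ty": 0,"tz": 0,"ax": 0,"ay": 0,"az": 0,"claw": 6},{"tx": 0,"ty": 0,"tz": 0,"ax": 0,"ay": 0,"az": 0,"claw": 6},{"tx": 0,"ty": 0,"tz": -3,"ax": 0,"ay": 0,"az": 0,"claw": 6},{"tx": 0,"ty": 0,"tz": -4,"ax": 0,"ay": 0,"az": 0,"claw": 6},{"tx": 0,"ty": 0,"tz": -4,"ax": 0,"ay": 0,"az": 0,"claw": 6},{"tx": 0,"ty": 0,"tz": -4,"ax": 0,"ay": 0,"az": 0,"claw": 6},{"tx": 0,"ty": 0,"tz": -4,"ax": 0,"ay": 0,"az": 0,"claw": 6},{"tx": 0,"ty": 0,"tz": -3,"ax": 0,"ay": 0,"az": 0,"claw": 6}]}}

```text
time_s: 14.38
tcp_pos: [0.5024, 0.0103, 0.2473]
ee_rot: [[-0.991, -0.137, 0.004], [-0.137, 0.991, 0.001], [-0.004, 0.0, -1.0]]
wrist_force: [0.8, 0.5, 0.2]
gripper_width: 0.683
gripper_force: 0.0
```

Run:
```python
from h import *
crop('scene',110,175,170,245,6,'s1')
crop('top',430,180,500,250,6,'s2')
a=cv2.imread('pics/s1.png');b=cv2.imread('pics/s2.png');cv2.imwrite('pics/s3.png',np.hstack([a,b]))
for X in ([.4774,-.447,.164],): print(proj('scene',X),proj('top',X))
go(.4775,-.447,.24,180-13.5)
```

```text
[133.50056273 186.22115421] [482.56648156 216.19206203]
t 14.48 pos [0.5049 0.0108 0.2496] th -172.09 tilt [0.0124 0.0024] F [0.5 0.5 0.4] j6 [  20. -102.]
  az 0.3737 shift [ -8.02 -45.16   0.96]
```

View pics/s3.png

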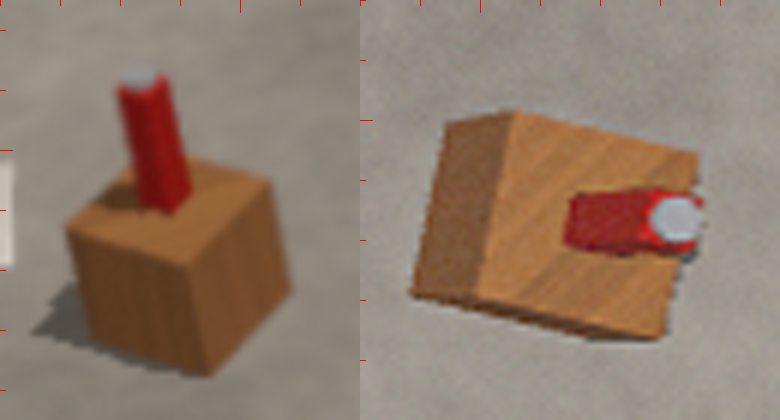

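Request:
{"op": "drive_tool", "data": {"rows": [{"tx": 0,"ty": 0,"tz": 0,"ax": 0,"ay": 0,"az": 0.12,"claw": 6},{"tx": 0,"ty": 0,"tz": 0,"ax": 0,"ay": 0,"az": 0.12,"claw": 6},{"tx": 0,"ty": 0,"tz": 0,"ax": 0,"ay": 0,"az": 0.12,"claw": 6},{"tx": 0,"ty": 0,"tz": 0,"ax": 0,"ay": 0,"az": 0.014,"claw": 6},{"tx": -0.7,"ty": -4,"tz": 0,"ax": 0,"ay": 0,"az": 0,"claw": 6},{"tx": -0.7,"ty": -4,"tz": 0,"ax": 0,"ay": 0,"az": 0,"claw": 6},{"tx": -0.7,"ty": -4,"tz": 0,"ax": 0,"ay": 0,"az": 0,"claw": 6},{"tx": -0.7,"ty": -4,"tz": 0,"ax": 0,"ay": 0,"az": 0,"claw": 6},{"tx": -0.7,"ty": -4,"tz": 0,"ax": 0,"ay": 0,"az": 0,"claw": 6},{"tx": -0.7,"ty": -4,"tz": 0,"ax": 0,"ay": 0,"az": 0,"claw": 6}]}}

```text
time_s: 15.32
tcp_pos: [0.4858, -0.2343, 0.2429]
ee_rot: [[-0.973, 0.231, -0.001], [0.231, 0.973, 0.0], [0.001, 0.0, -1.0]]
wrist_force: [1.8, 0.6, -0.5]
gripper_width: 0.688
gripper_force: 0.0
```

Request:
{"op": "drive_tool", "data": {"rows": [{"tx": -0.7,"ty": -4,"tz": 0,"ax": 0,"ay": 0,"az": 0,"claw": 6},{"tx": -0.7,"ty": -4,"tz": 0,"ax": 0,"ay": 0,"az": 0,"claw": 6},{"tx": -0.7,"ty": -4,"tz": 0,"ax": 0,"ay": 0,"az": 0,"claw": 6},{"tx": -0.7,"ty": -4,"tz": 0,"ax": 0,"ay": 0,"az": 0,"claw": 6},{"tx": -0.7,"ty": -4,"tz": 0,"ax": 0,"ay": 0,"az": 0,"claw": 6},{"tx": -0.3,"ty": -1.1,"tz": 2,"ax": 0,"ay": 0,"az": 0,"claw": 6},{"tx": 0,"ty": 0,"tz": 2.5,"ax": 0,"ay": 0,"az": 0,"claw": 6},{"tx": 0,"ty": 0,"tz": 0,"ax": 0,"ay": 0,"az": 0,"claw": 6},{"tx": 0,"ty": 0,"tz": 0,"ax": 0,"ay": 0,"az": 0,"claw": 6},{"tx": 0,"ty": 0,"tz": 0,"ax": 0,"ay": 0,"az": 0,"claw": 6}]}}

```text
time_s: 16.15
tcp_pos: [0.4745, -0.4466, 0.1995]
ee_rot: [[-0.973, 0.232, 0.0], [0.232, 0.973, -0.001], [-0.001, -0.001, -1.0]]
wrist_force: [0.1, -0.3, 0.7]
gripper_width: 0.688
gripper_force: 0.0
```

Run:
```python
from h import *
go(.4775,-.4465,.108,180-13.5)
```

```text
t 16.15 pos [ 0.4745 -0.4466  0.1995] th 166.58 tilt [ 0.0003 -0.0012] F [ 0.1 -0.3  0.7] j6 [-29. -74.]
  az 0.0013 shift [-0.29  0.07  9.15]
```

Request:
{"op": "drive_tool", "data": {"rows": [{"tx": -0.3,"ty": 0.07,"tz": 0,"ax": 0,"ay": 0,"az": 0,"claw": 6},{"tx": 0,"ty": 0,"tz": 3,"ax": 0,"ay": 0,"az": 0,"claw": 6},{"tx": 0,"ty": 0,"tz": 3,"ax": 0,"ay": 0,"az": 0,"claw": 6},{"tx": 0,"ty": 0,"tz": 3.1,"ax": 0,"ay": 0,"az": 0,"claw": 6},{"tx": 0,"ty": 0,"tz": 0,"ax": 0,"ay": 0,"az": 0,"claw": 0},{"tx": 0,"ty": 0,"tz": 0,"ax": 0,"ay": 0,"az": 0,"claw": 0},{"tx": 0,"ty": 0,"tz": 0,"ax": 0,"ay": 0,"az": 0,"claw": 0},{"tx": 0,"ty": 0,"tz": 0,"ax": 0,"ay": 0,"az": 0,"claw": 0},{"tx": 0,"ty": 0,"tz": 0,"ax": 0,"ay": 0,"az": 0,"claw": 0},{"tx": 0,"ty": 0,"tz": 0,"ax": 0,"ay": 0,"az": 0,"claw": 0}]}}

```text
time_s: 16.98
tcp_pos: [0.4781, -0.4469, 0.1095]
ee_rot: [[-0.972, 0.234, 0.003], [0.234, 0.972, -0.002], [-0.003, -0.001, -1.0]]
wrist_force: [0.1, 0.9, -0.1]
gripper_width: 0.324
gripper_force: 0.0
```

Request:
{"op": "drive_tool", "data": {"rows": [{"tx": 0,"ty": 0,"tz": 0,"ax": 0,"ay": 0,"az": 0,"claw": 0},{"tx": 0,"ty": 0,"tz": 0,"ax": 0,"ay": 0,"az": 0,"claw": 0},{"tx": 0,"ty": 0,"tz": 0,"ax": 0,"ay": 0,"az": 0,"claw": 0}]}}

```text
time_s: 17.23
tcp_pos: [0.4778, -0.4469, 0.1089]
ee_rot: [[-0.972, 0.234, 0.002], [0.234, 0.972, -0.001], [-0.002, -0.001, -1.0]]
wrist_force: [-0.9, 0.1, 6.0]
gripper_width: 0.247
gripper_force: 30.0
```

Run:
```python
from h import *
go(.4775,-.4465,.108,180-13.5)
```

```text
t 17.23 pos [ 0.4778 -0.4469  0.1089] th 166.49 tilt [ 0.0017 -0.0015] F [-0.9  0.1  6. ] j6 [-29. -75.]
  az -0.0001 shift [0.04 0.03 0.09]
```

Request:
{"op": "drive_tool", "data": {"rows": [{"tx": 0,"ty": 0,"tz": -1,"ax": 0,"ay": 0,"az": 0,"claw": 0},{"tx": 0,"ty": 0,"tz": -3,"ax": 0,"ay": 0,"az": 0,"claw": 0},{"tx": 0,"ty": 0,"tz": -3.5,"ax": 0,"ay": 0,"az": 0,"claw": 0},{"tx": 0,"ty": 0,"tz": -3.5,"ax": 0,"ay": 0,"az": 0,"claw": 0},{"tx": 0,"ty": 0,"tz": -3.5,"ax": 0,"ay": 0,"az": 0,"claw": 0},{"tx": 0,"ty": 0,"tz": -3.5,"ax": 0,"ay": 0,"az": 0,"claw": 0},{"tx": 0,"ty": 0,"tz": 0,"ax": 0,"ay": 0,"az": 0,"claw": 0},{"tx": 0,"ty": 0,"tz": 0,"ax": 0,"ay": 0,"az": 0,"claw": 0}]}}

```text
time_s: 17.9
tcp_pos: [0.4777, -0.4466, 0.29]
ee_rot: [[-0.972, 0.234, 0.004], [0.234, 0.972, -0.002], [-0.004, -0.001, -1.0]]
wrist_force: [0.3, 0.2, -3.4]
gripper_width: 0.253
gripper_force: 30.0
```

Run:
```python
from h import *
go(*jig(.018,-.018),.289,180-13.5)
s=sense();print(s['gripper_width'])
crop('top',230,90,450,240,3,'u1')
```

```text
t 17.9 pos [ 0.4777 -0.4466  0.29  ] th 166.45 tilt [ 0.004  -0.0017] F [ 0.3  0.2 -3.4] j6 [-29. -75.]
  az -0.0008 shift [-6.12 48.73  0.1 ]
0.25348768009423733
```

View pics/u1.png

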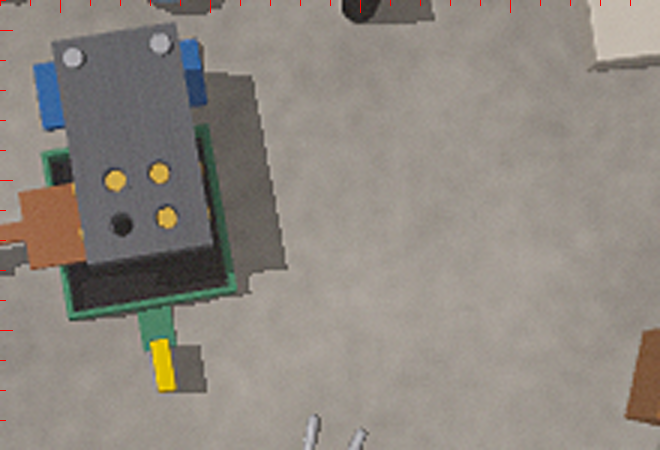

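Request:
{"op": "drive_tool", "data": {"rows": [{"tx": -0.5,"ty": 4,"tz": 0,"ax": 0,"ay": 0,"az": 0,"claw": 0},{"tx": -0.5,"ty": 4,"tz": 0,"ax": 0,"ay": 0,"az": 0,"claw": 0},{"tx": -0.5,"ty": 4,"tz": 0,"ax": 0,"ay": 0,"az": 0,"claw": 0},{"tx": -0.5,"ty": 4,"tz": 0,"ax": 0,"ay": 0,"az": 0,"claw": 0},{"tx": -0.5,"ty": 4,"tz": 0,"ax": 0,"ay": 0,"az": 0,"claw": 0},{"tx": -0.5,"ty": 4,"tz": 0,"ax": 0,"ay": 0,"az": 0,"claw": 0},{"tx": -0.5,"ty": 4,"tz": 0,"ax": 0,"ay": 0,"az": 0,"claw": 0},{"tx": -0.5,"ty": 4,"tz": 0,"ax": 0,"ay": 0,"az": 0,"claw": 0},{"tx": -0.5,"ty": 4,"tz": 0,"ax": 0,"ay": 0,"az": 0,"claw": 0},{"tx": -0.5,"ty": 4,"tz": 0,"ax": 0,"ay": 0,"az": 0,"claw": 0}]}}

```text
time_s: 18.78
tcp_pos: [0.6185, -0.0671, 0.2848]
ee_rot: [[-0.972, 0.234, -0.006], [0.234, 0.972, 0.0], [0.006, -0.001, -1.0]]
wrist_force: [1.0, -0.8, -2.5]
gripper_width: 0.251
gripper_force: 30.0
```

Request:
{"op": "drive_tool", "data": {"rows": [{"tx": -0.5,"ty": 4,"tz": 0,"ax": 0,"ay": 0,"az": 0,"claw": 0},{"tx": -0.6,"ty": 4,"tz": 0,"ax": 0,"ay": 0,"az": 0,"claw": 0},{"tx": 0,"ty": 0.7,"tz": 0,"ax": 0,"ay": 0,"az": 0,"claw": 0},{"tx": 0,"ty": 0,"tz": 0,"ax": 0,"ay": 0,"az": 0,"claw": 0},{"tx": 0,"ty": 0,"tz": 0,"ax": 0,"ay": 0,"az": 0,"claw": 0},{"tx": 0,"ty": 0,"tz": 0,"ax": 0,"ay": 0,"az": 0,"claw": 0}]}}

```text
time_s: 19.28
tcp_pos: [0.6497, 0.0118, 0.2862]
ee_rot: [[-0.972, 0.235, -0.003], [0.235, 0.972, -0.001], [0.003, -0.001, -1.0]]
wrist_force: [-0.5, -0.3, -0.7]
gripper_width: 0.251
gripper_force: 30.0
```

Run:
```python
from h import *
go(*jig(.018,-.018),.1589+.0989,180-13.5)
s=sense();print(s['gripper_width'])
crop('scene',240,215,310,290,6,'u2')
print(proj('scene',[*jig(.018,-.018),.154]))
```

```text
t 19.28 pos [0.6497 0.0118 0.2862] th 166.41 tilt [-0.003  -0.0007] F [-0.5 -0.3 -0.7] j6 [  15. -119.]
  az -0.0015 shift [-0.09  0.14  2.84]
0.2512400857003722
[272.13475294 241.23175242]
```

View pics/u2.png

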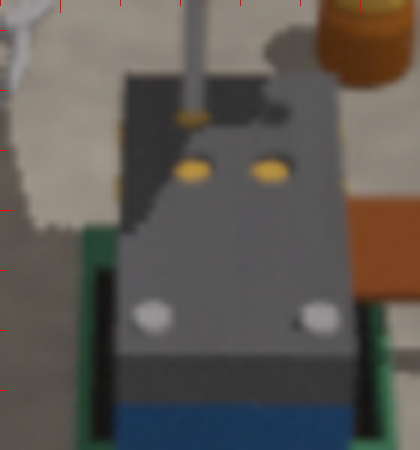

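Request:
{"op": "drive_tool", "data": {"rows": [{"tx": -0.1,"ty": 0.1,"tz": 0.5,"ax": 0,"ay": 0,"az": 0,"claw": 0},{"tx": 0,"ty": 0,"tz": 1.0,"ax": 0,"ay": 0,"az": 0,"claw": 0},{"tx": 0,"ty": 0,"tz": 1.0,"ax": 0,"ay": 0,"az": 0,"claw": 0},{"tx": 0,"ty": 0,"tz": 1.0,"ax": 0,"ay": 0,"az": 0,"claw": 0},{"tx": 0,"ty": 0,"tz": 0,"ax": 0,"ay": 0,"az": 0,"claw": 0}]}}

```text
time_s: 19.75
tcp_pos: [0.65, 0.0131, 0.2488]
ee_rot: [[-0.972, 0.235, -0.006], [0.235, 0.972, -0.0], [0.006, -0.002, -1.0]]
wrist_force: [-0.2, 0.1, -3.5]
gripper_width: 0.252
gripper_force: 30.0
```

Request:
{"op": "drive_tool", "data": {"rows": [{"tx": 0,"ty": 0,"tz": 0.5,"ax": 0,"ay": 0,"az": 0,"claw": 0},{"tx": 0,"ty": 0,"tz": 0.5,"ax": 0,"ay": 0,"az": 0,"claw": 0},{"tx": 0,"ty": 0,"tz": 0.5,"ax": 0,"ay": 0,"az": 0,"claw": 0}]}}

```text
time_s: 20.0
tcp_pos: [0.6521, 0.0133, 0.2394]
ee_rot: [[-0.972, 0.234, 0.002], [0.234, 0.972, -0.001], [-0.002, -0.0, -1.0]]
wrist_force: [-2.9, -0.2, 5.0]
gripper_width: 0.25
gripper_force: 30.0
```

Request:
{"op": "drive_tool", "data": {"rows": [{"tx": 0,"ty": 0,"tz": 0.5,"ax": 0,"ay": 0,"az": 0,"claw": 0},{"tx": 0,"ty": 0,"tz": 0.5,"ax": 0,"ay": 0,"az": 0,"claw": 0},{"tx": 0,"ty": 0,"tz": 0.5,"ax": 0,"ay": 0,"az": 0,"claw": 0},{"tx": 0,"ty": 0,"tz": 0.4,"ax": 0,"ay": 0,"az": 0,"claw": 0},{"tx": 0,"ty": 0,"tz": 0,"ax": 0,"ay": 0,"az": 0,"claw": 0},{"tx": 0,"ty": 0,"tz": 0,"ax": 0,"ay": 0,"az": 0,"claw": 0}]}}

```text
time_s: 20.5
tcp_pos: [0.6516, 0.0135, 0.2179]
ee_rot: [[-0.972, 0.234, -0.001], [0.234, 0.972, -0.0], [0.001, -0.001, -1.0]]
wrist_force: [0.1, 0.1, -1.4]
gripper_width: 0.248
gripper_force: 30.0
```

Run:
```python
from h import *
go(*jig(.018,-.018),.125+.0989,180-13.5)
s=sense();print(s['gripper_width'])
```

```text
t 20.5 pos [0.6516 0.0135 0.2179] th 166.47 tilt [-0.001  -0.0003] F [ 0.1  0.1 -1.4] j6 [  15. -119.]
  az -0.0006 shift [ 0.06 -0.07 -0.6 ]
0.2484323976676833
```

Request:
{"op": "drive_tool", "data": {"rows": [{"tx": 0,"ty": 0,"tz": -2,"ax": 0,"ay": 0,"az": 0,"claw": 0},{"tx": 0,"ty": 0,"tz": -3,"ax": 0,"ay": 0,"az": 0,"claw": 0},{"tx": 0,"ty": 0,"tz": 0,"ax": 0,"ay": 0,"az": 0,"claw": 0},{"tx": 0,"ty": 0,"tz": 0,"ax": 0,"ay": 0,"az": 0,"claw": 0},{"tx": 1.35,"ty": 3.3,"tz": 0,"ax": 0,"ay": 0,"az": 0,"claw": 0},{"tx": 0,"ty": 0,"tz": 0,"ax": 0,"ay": 0,"az": 0,"claw": 0},{"tx": 0,"ty": 0,"tz": 0,"ax": 0,"ay": 0,"az": 0,"claw": 0},{"tx": 0,"ty": 0,"tz": 0,"ax": 0,"ay": 0,"az": 0,"claw": 0}]}}

```text
time_s: 21.17
tcp_pos: [0.646, 0.0489, 0.2676]
ee_rot: [[-0.972, 0.233, -0.002], [0.233, 0.972, -0.0], [0.001, -0.001, -1.0]]
wrist_force: [0.4, 0.6, -1.8]
gripper_width: 0.25
gripper_force: 30.0
```

Run:
```python
from h import *
go(*jig(.018,.018),.121+.0989,180-13.5)
```

```text
t 21.17 pos [0.646  0.0489 0.2676] th 166.5 tilt [-0.0015 -0.0004] F [ 0.4  0.6 -1.8] j6 [  19. -122.]
  az 0.0 shift [-0.01 -0.03  4.77]
```

Request:
{"op": "drive_tool", "data": {"rows": [{"tx": 0,"ty": 0,"tz": 1,"ax": 0,"ay": 0,"az": 0,"claw": 0},{"tx": 0,"ty": 0,"tz": 0.7,"ax": 0,"ay": 0,"az": 0,"claw": 0},{"tx": 0,"ty": 0,"tz": 0.5,"ax": 0,"ay": 0,"az": 0,"claw": 0},{"tx": 0,"ty": 0,"tz": 0.5,"ax": 0,"ay": 0,"az": 0,"claw": 0},{"tx": 0,"ty": 0,"tz": 0.5,"ax": 0,"ay": 0,"az": 0,"claw": 0},{"tx": 0,"ty": 0,"tz": 0.5,"ax": 0,"ay": 0,"az": 0,"claw": 0},{"tx": 0,"ty": 0,"tz": 0.6,"ax": 0,"ay": 0,"az": 0,"claw": 0},{"tx": 0,"ty": 0,"tz": 0.7,"ax": 0,"ay": 0,"az": 0,"claw": 0},{"tx": 0,"ty": 0,"tz": 0,"ax": 0,"ay": 0,"az": 0,"claw": 0},{"tx": 0,"ty": 0,"tz": 0,"ax": 0,"ay": 0,"az": 0,"claw": 0}]}}

```text
time_s: 22.0
tcp_pos: [0.6459, 0.0485, 0.2172]
ee_rot: [[-0.972, 0.234, -0.002], [0.234, 0.972, -0.001], [0.002, -0.001, -1.0]]
wrist_force: [0.7, -1.2, -1.5]
gripper_width: 0.252
gripper_force: 30.0
```

Request:
{"op": "drive_tool", "data": {"rows": [{"tx": 0,"ty": 0,"tz": -2,"ax": 0,"ay": 0,"az": 0,"claw": 0},{"tx": 0,"ty": 0,"tz": -3,"ax": 0,"ay": 0,"az": 0,"claw": 0},{"tx": 0,"ty": 0,"tz": -0.2,"ax": 0,"ay": 0,"az": 0,"claw": 0},{"tx": 0,"ty": 0,"tz": 0,"ax": 0,"ay": 0,"az": 0,"claw": 0},{"tx": 1,"ty": -2.3,"tz": 0,"ax": 0,"ay": 0,"az": 0,"claw": 0},{"tx": 1,"ty": -2.3,"tz": 0,"ax": 0,"ay": 0,"az": 0,"claw": 0},{"tx": 0,"ty": 0,"tz": 0,"ax": 0,"ay": 0,"az": 0,"claw": 0},{"tx": 0,"ty": 0,"tz": 0,"ax": 0,"ay": 0,"az": 0,"claw": 0},{"tx": 0,"ty": 0,"tz": 0,"ax": 0,"ay": 0,"az": 0,"claw": 0}]}}

```text
time_s: 22.75
tcp_pos: [0.6161, 0.0088, 0.2698]
ee_rot: [[-0.972, 0.234, -0.001], [0.234, 0.972, 0.0], [0.001, -0.0, -1.0]]
wrist_force: [-0.2, 0.9, -1.2]
gripper_width: 0.254
gripper_force: 30.0
```

Run:
```python
from h import *
go(*jig(-.018,-.018),.121+.0989,180-13.5)
```

```text
t 22.75 pos [0.6161 0.0088 0.2698] th 166.45 tilt [-0.0007  0.0002] F [-0.2  0.9 -1.2] j6 [  16. -119.]
  az -0.0009 shift [ 0.06 -0.1   4.99]
```

Request:
{"op": "drive_tool", "data": {"rows": [{"tx": 0.06,"ty": -0.1,"tz": 1,"ax": 0,"ay": 0,"az": 0,"claw": 0},{"tx": 0,"ty": 0,"tz": 0.7,"ax": 0,"ay": 0,"az": 0,"claw": 0},{"tx": 0,"ty": 0,"tz": 0.5,"ax": 0,"ay": 0,"az": 0,"claw": 0},{"tx": 0,"ty": 0,"tz": 0.5,"ax": 0,"ay": 0,"az": 0,"claw": 0},{"tx": 0,"ty": 0,"tz": 0.5,"ax": 0,"ay": 0,"az": 0,"claw": 0},{"tx": 0,"ty": 0,"tz": 0.5,"ax": 0,"ay": 0,"az": 0,"claw": 0},{"tx": 0,"ty": 0,"tz": 0.7,"ax": 0,"ay": 0,"az": 0,"claw": 0},{"tx": 0,"ty": 0,"tz": 0.8,"ax": 0,"ay": 0,"az": 0,"claw": 0},{"tx": 0,"ty": 0,"tz": 0,"ax": 0,"ay": 0,"az": 0,"claw": 0},{"tx": 0,"ty": 0,"tz": 0,"ax": 0,"ay": 0,"az": 0,"claw": 0}]}}

```text
time_s: 23.58
tcp_pos: [0.6149, 0.0076, 0.2172]
ee_rot: [[-0.972, 0.234, -0.002], [0.234, 0.972, -0.001], [0.002, -0.001, -1.0]]
wrist_force: [0.8, -0.0, -1.7]
gripper_width: 0.252
gripper_force: 30.0
```

Request:
{"op": "drive_tool", "data": {"rows": [{"tx": 0,"ty": 0,"tz": -2,"ax": 0,"ay": 0,"az": 0,"claw": 0},{"tx": 0,"ty": 0,"tz": -3,"ax": 0,"ay": 0,"az": 0,"claw": 0},{"tx": 0,"ty": 0,"tz": -2.5,"ax": 0,"ay": 0,"az": 0,"claw": 0},{"tx": 0,"ty": 0,"tz": 0,"ax": 0,"ay": 0,"az": 0,"claw": 0},{"tx": 0.2,"ty": -4,"tz": 0,"ax": 0,"ay": 0,"az": 0,"claw": 0},{"tx": 0.2,"ty": -4,"tz": 0,"ax": 0,"ay": 0,"az": 0,"claw": 0},{"tx": 0.2,"ty": -4,"tz": 0,"ax": 0,"ay": 0,"az": 0,"claw": 0},{"tx": 0.2,"ty": -4,"tz": 0,"ax": 0,"ay": 0,"az": 0,"claw": 0},{"tx": 0,"ty": 0,"tz": 0,"ax": 0,"ay": 0,"az": 0,"claw": 0},{"tx": 0,"ty": 0,"tz": 0,"ax": 0,"ay": 0,"az": 0,"claw": 0}]}}

```text
time_s: 24.42
tcp_pos: [0.5693, -0.1479, 0.2934]
ee_rot: [[-0.971, 0.238, 0.0], [0.238, 0.971, 0.0], [-0.0, 0.0, -1.0]]
wrist_force: [0.9, 0.1, -2.6]
gripper_width: 0.249
gripper_force: 30.0
```

Run:
```python
from h import *
go(.4778,-.4467,.29,180-13.5)
crop('top',230,90,450,240,3,'v1')
```

```text
t 24.42 pos [ 0.5693 -0.1479  0.2934] th 166.24 tilt [0.0002 0.    ] F [ 0.9  0.1 -2.6] j6 [   1. -105.]
  az -0.0045 shift [  1.93 -31.19   0.34]
```

View pics/v1.png

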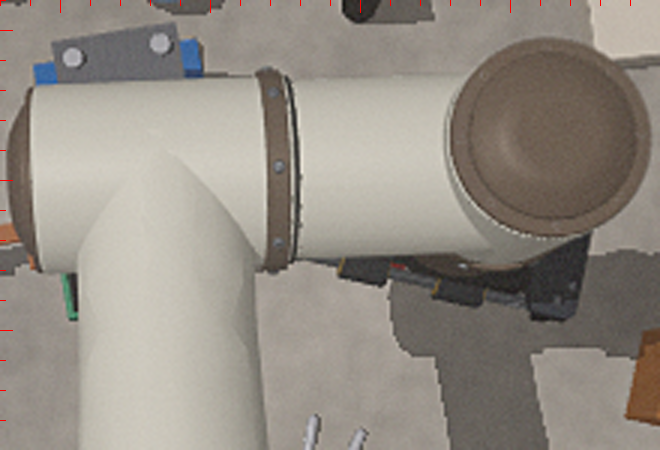

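Request:
{"op": "drive_tool", "data": {"rows": [{"tx": 0.24,"ty": -3.9,"tz": 0,"ax": 0,"ay": 0,"az": 0,"claw": 0},{"tx": 0.24,"ty": -3.9,"tz": 0,"ax": 0,"ay": 0,"az": 0,"claw": 0},{"tx": 0.24,"ty": -3.9,"tz": 0,"ax": 0,"ay": 0,"az": 0,"claw": 0},{"tx": 0.24,"ty": -3.9,"tz": 0,"ax": 0,"ay": 0,"az": 0,"claw": 0},{"tx": 0.24,"ty": -3.9,"tz": 0,"ax": 0,"ay": 0,"az": 0,"claw": 0},{"tx": 0.24,"ty": -3.9,"tz": 0,"ax": 0,"ay": 0,"az": 0,"claw": 0},{"tx": 0.24,"ty": -3.9,"tz": 0,"ax": 0,"ay": 0,"az": 0,"claw": 0},{"tx": 0.24,"ty": -3.9,"tz": 0,"ax": 0,"ay": 0,"az": 0,"claw": 0},{"tx": 0,"ty": 0,"tz": 0,"ax": 0,"ay": 0,"az": 0,"claw": 0},{"tx": 0,"ty": 0,"tz": 0,"ax": 0,"ay": 0,"az": 0,"claw": 0}]}}

```text
time_s: 25.3
tcp_pos: [0.4784, -0.4455, 0.2922]
ee_rot: [[-0.972, 0.236, -0.001], [0.236, 0.972, 0.001], [0.001, 0.001, -1.0]]
wrist_force: [-0.4, 0.4, -1.5]
gripper_width: 0.248
gripper_force: 30.0
```

Request:
{"op": "drive_tool", "data": {"rows": [{"tx": 0,"ty": 0,"tz": 0,"ax": 0,"ay": 0,"az": 0,"claw": 0},{"tx": 0,"ty": 0,"tz": 0,"ax": 0,"ay": 0,"az": 0,"claw": 0},{"tx": 0,"ty": 0,"tz": 0,"ax": 0,"ay": 0,"az": 0,"claw": 0}]}}

```text
time_s: 25.55
tcp_pos: [0.4794, -0.4431, 0.2938]
ee_rot: [[-0.973, 0.232, 0.0], [0.232, 0.973, -0.0], [-0.0, 0.0, -1.0]]
wrist_force: [0.2, 0.8, -1.6]
gripper_width: 0.247
gripper_force: 30.0
```

Run:
```python
from h import *
go(.4777,-.4468,.1089,180-13.5)
crop('top',230,90,330,240,4,'v2');crop('scene',100,170,180,245,5,'v3')
a=cv2.imread('pics/v2.png');b=cv2.imread('pics/v3.png');b=cv2.copyMakeBorder(b,0,600-b.shape[0],0,0,0);cv2.imwrite('pics/v4.png',np.hstack([a,b]))
```

```text
t 25.55 pos [ 0.4794 -0.4431  0.2938] th 166.61 tilt [ 0.0004 -0.    ] F [ 0.2  0.8 -1.6] j6 [-29. -75.]
  az 0.0019 shift [ 0.08 -0.4  18.49]
```

View pics/v4.png

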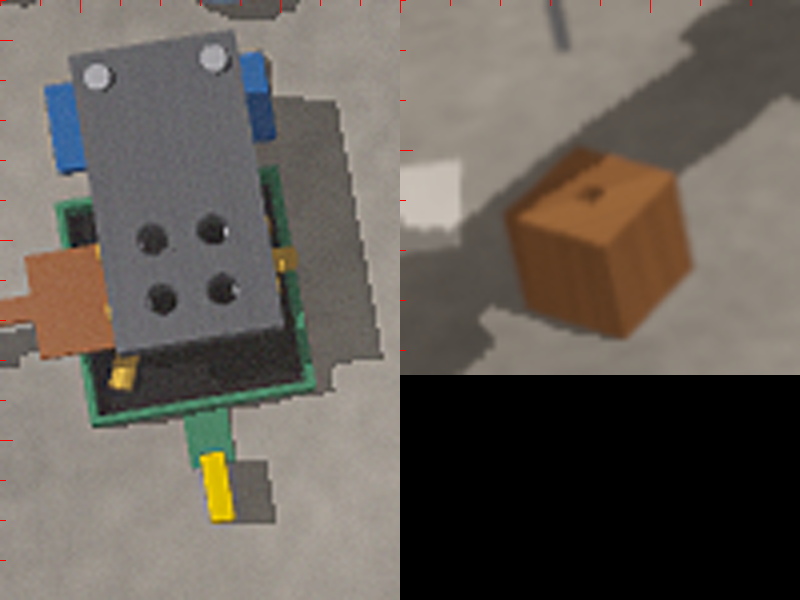

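Request:
{"op": "drive_tool", "data": {"rows": [{"tx": 0.08,"ty": -0.4,"tz": 2,"ax": 0,"ay": 0,"az": 0,"claw": 0},{"tx": 0,"ty": 0,"tz": 3,"ax": 0,"ay": 0,"az": 0,"claw": 0},{"tx": 0,"ty": 0,"tz": 3,"ax": 0,"ay": 0,"az": 0,"claw": 0},{"tx": 0,"ty": 0,"tz": 1.5,"ax": 0,"ay": 0,"az": 0,"claw": 0},{"tx": 0,"ty": 0,"tz": 0,"ax": 0,"ay": 0,"az": 0,"claw": 0},{"tx": 0,"ty": 0,"tz": 0,"ax": 0,"ay": 0,"az": 0,"claw": 0},{"tx": 0,"ty": 0,"tz": 0,"ax": 0,"ay": 0,"az": 0,"claw": 0}]}}

```text
time_s: 26.23
tcp_pos: [0.4778, -0.4488, 0.2006]
ee_rot: [[-0.972, 0.233, 0.002], [0.233, 0.972, -0.003], [-0.003, -0.002, -1.0]]
wrist_force: [-0.2, 0.3, -0.9]
gripper_width: 0.252
gripper_force: 30.0
```

Run:
```python
from h import *
print(atz('scene',138.0,208.2,.08))
go(.4777,-.4468,.1089,180-13.5)
```

```text
[ 0.48093024 -0.446164    0.08      ]
t 26.23 pos [ 0.4778 -0.4488  0.2006] th 166.53 tilt [ 0.0025 -0.0025] F [-0.2  0.3 -0.9] j6 [-29. -74.]
  az 0.0005 shift [0.06 0.19 9.17]
```

Request:
{"op": "drive_tool", "data": {"rows": [{"tx": 0.06,"ty": 0.19,"tz": 0,"ax": 0,"ay": 0,"az": 0,"claw": 0},{"tx": 0,"ty": 0,"tz": 0,"ax": 0,"ay": 0,"az": 0,"claw": 0},{"tx": 0,"ty": 0,"tz": 1,"ax": 0,"ay": 0,"az": 0,"claw": 0},{"tx": 0,"ty": 0,"tz": 1,"ax": 0,"ay": 0,"az": 0,"claw": 0},{"tx": 0,"ty": 0,"tz": 1,"ax": 0,"ay": 0,"az": 0,"claw": 0},{"tx": 0,"ty": 0,"tz": 0.5,"ax": 0,"ay": 0,"az": 0,"claw": 0},{"tx": 0,"ty": 0,"tz": 0,"ax": 0,"ay": 0,"az": 0,"claw": 0},{"tx": 0,"ty": 0,"tz": 0,"ax": 0,"ay": 0,"az": 0,"claw": 0}]}}

```text
time_s: 26.9
tcp_pos: [0.4762, -0.4463, 0.1627]
ee_rot: [[-0.972, 0.234, -0.002], [0.234, 0.972, 0.001], [0.002, 0.0, -1.0]]
wrist_force: [0.0, 0.3, -1.7]
gripper_width: 0.254
gripper_force: 30.0
```

Run:
```python
from h import *
go(.4777,-.4468,.1089,180-13.5)
```

```text
t 26.9 pos [ 0.4762 -0.4463  0.1627] th 166.47 tilt [-0.0017  0.0007] F [ 0.   0.3 -1.7] j6 [-29. -75.]
  az -0.0005 shift [-0.15 -0.02  5.38]
```

Tip is inside the hole with no contact force; go down the rest.

Request:
{"op": "drive_tool", "data": {"rows": [{"tx": -0.1,"ty": 0,"tz": 1,"ax": 0,"ay": 0,"az": 0,"claw": 0},{"tx": 0,"ty": 0,"tz": 1,"ax": 0,"ay": 0,"az": 0,"claw": 0},{"tx": 0,"ty": 0,"tz": 1,"ax": 0,"ay": 0,"az": 0,"claw": 0},{"tx": 0,"ty": 0,"tz": 1,"ax": 0,"ay": 0,"az": 0,"claw": 0},{"tx": 0,"ty": 0,"tz": 0.8,"ax": 0,"ay": 0,"az": 0,"claw": 0},{"tx": 0,"ty": 0,"tz": 0.4,"ax": 0,"ay": 0,"az": 0,"claw": 0},{"tx": 0,"ty": 0,"tz": 0.2,"ax": 0,"ay": 0,"az": 0,"claw": 0},{"tx": 0,"ty": 0,"tz": 0,"ax": 0,"ay": 0,"az": 0,"claw": 0},{"tx": 0,"ty": 0,"tz": 0,"ax": 0,"ay": 0,"az": 0,"claw": 0}]}}

```text
time_s: 27.65
tcp_pos: [0.4779, -0.4469, 0.1099]
ee_rot: [[-0.972, 0.234, 0.001], [0.234, 0.972, -0.001], [-0.001, -0.0, -1.0]]
wrist_force: [0.8, 0.4, -2.5]
gripper_width: 0.249
gripper_force: 30.0
```

Run:
```python
from h import *
go(.4777,-.4468,.1089,180-13.5)
```

```text
t 27.65 pos [ 0.4779 -0.4469  0.1099] th 166.47 tilt [ 0.001  -0.0007] F [ 0.8  0.4 -2.5] j6 [-29. -75.]
  az -0.0005 shift [0.02 0.   0.1 ]
```

Request:
{"op": "drive_tool", "data": {"rows": [{"tx": 0,"ty": 0,"tz": 0.2,"ax": 0,"ay": 0,"az": 0,"claw": 0},{"tx": 0,"ty": 0,"tz": 0,"ax": 0,"ay": 0,"az": 0,"claw": 0},{"tx": 0,"ty": 0,"tz": 0,"ax": 0,"ay": 0,"az": 0,"claw": 6},{"tx": 0,"ty": 0,"tz": 0,"ax": 0,"ay": 0,"az": 0,"claw": 6},{"tx": 0,"ty": 0,"tz": 0,"ax": 0,"ay": 0,"az": 0,"claw": 6},{"tx": 0,"ty": 0,"tz": 0,"ax": 0,"ay": 0,"az": 0,"claw": 6},{"tx": 0,"ty": 0,"tz": 0,"ax": 0,"ay": 0,"az": 0,"claw": 6},{"tx": 0,"ty": 0,"tz": -4,"ax": 0,"ay": 0,"az": 0,"claw": 6},{"tx": 0,"ty": 0,"tz": -4,"ax": 0,"ay": 0,"az": 0,"claw": 6},{"tx": 0,"ty": 0,"tz": -4,"ax": 0,"ay": 0,"az": 0,"claw": 6}]}}

```text
time_s: 28.48
tcp_pos: [0.4771, -0.4464, 0.2283]
ee_rot: [[-0.972, 0.234, -0.002], [0.234, 0.972, 0.001], [0.002, 0.0, -1.0]]
wrist_force: [0.8, -0.7, 0.2]
gripper_width: 0.676
gripper_force: 0.0
```

Request:
{"op": "drive_tool", "data": {"rows": [{"tx": 0,"ty": 0,"tz": -1.5,"ax": 0,"ay": 0,"az": -0.12,"claw": 6},{"tx": 0,"ty": 0,"tz": 0,"ax": 0,"ay": 0,"az": -0.12,"claw": 6},{"tx": 0,"ty": 0,"tz": 0,"ax": 0,"ay": 0,"az": -0.12,"claw": 6},{"tx": 0,"ty": 0,"tz": 0,"ax": 0,"ay": 0,"az": -0.014,"claw": 6},{"tx": 0,"ty": 0,"tz": 0,"ax": 0,"ay": 0,"az": 0,"claw": 6}]}}

```text
time_s: 28.9
tcp_pos: [0.4774, -0.4465, 0.2423]
ee_rot: [[-0.991, -0.135, -0.0], [-0.135, 0.991, 0.0], [0.0, 0.0, -1.0]]
wrist_force: [0.1, 0.1, -0.3]
gripper_width: 0.689
gripper_force: 0.0
```

Run:
```python
from h import *
go(.5024,.0114,.0239,-172.1)
crop('top',245,120,325,230,5,'w2');crop('scene',100,170,190,275,4,'w3');crop('scene',235,225,325,325,4,'w4')
a=cv2.imread('pics/w2.png')
L=[a]+[cv2.copyMakeBorder(b,0,550-b.shape[0],0,0,0) for b in [cv2.imread('pics/w4.png')]];cv2.imwrite('pics/w5.png',np.hstack(L))
```

```text
t 28.9 pos [ 0.4774 -0.4465  0.2423] th -172.24 tilt [-0.0004  0.0003] F [ 0.1  0.1 -0.3] j6 [-29. -53.]
  az -0.0024 shift [-8.77 45.01 21.84]
```

View pics/w5.png

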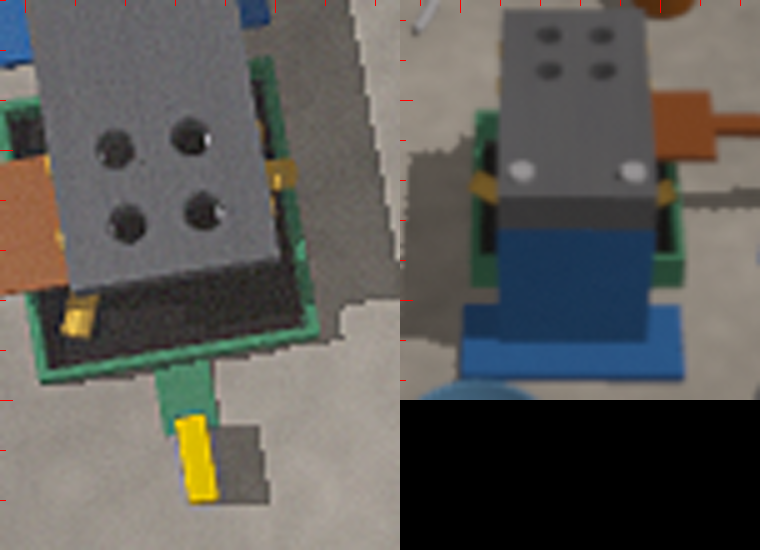

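Request:
{"op": "drive_tool", "data": {"rows": [{"tx": -0.75,"ty": 3.8,"tz": 0,"ax": 0,"ay": 0,"az": 0,"claw": 6},{"tx": -0.75,"ty": 3.8,"tz": 0,"ax": 0,"ay": 0,"az": 0,"claw": 6},{"tx": -0.75,"ty": 3.8,"tz": 0,"ax": 0,"ay": 0,"az": 0,"claw": 6},{"tx": -0.75,"ty": 3.8,"tz": 0,"ax": 0,"ay": 0,"az": 0,"claw": 6},{"tx": -0.75,"ty": 3.8,"tz": 0,"ax": 0,"ay": 0,"az": 0,"claw": 6},{"tx": -0.75,"ty": 3.8,"tz": 0,"ax": 0,"ay": 0,"az": 0,"claw": 6},{"tx": -0.75,"ty": 3.8,"tz": 0,"ax": 0,"ay": 0,"az": 0,"claw": 6},{"tx": -0.75,"ty": 3.8,"tz": 0,"ax": 0,"ay": 0,"az": 0,"claw": 6},{"tx": -0.75,"ty": 3.8,"tz": 0,"ax": 0,"ay": 0,"az": 0,"claw": 6},{"tx": -0.75,"ty": 3.8,"tz": 0,"ax": 0,"ay": 0,"az": 0,"claw": 6}]}}

```text
time_s: 29.88
tcp_pos: [0.4993, -0.0581, 0.2426]
ee_rot: [[-0.991, -0.136, 0.0], [-0.136, 0.991, -0.0], [-0.0, -0.0, -1.0]]
wrist_force: [0.2, 0.2, 0.9]
gripper_width: 0.692
gripper_force: 0.0
```

Request:
{"op": "drive_tool", "data": {"rows": [{"tx": -0.75,"ty": 3.8,"tz": 0,"ax": 0,"ay": 0,"az": 0,"claw": 6},{"tx": -0.5,"ty": 3.2,"tz": 0,"ax": 0,"ay": 0,"az": 0,"claw": 6},{"tx": 0,"ty": 0,"tz": 3,"ax": 0,"ay": 0,"az": 0,"claw": 6},{"tx": 0,"ty": 0,"tz": 4,"ax": 0,"ay": 0,"az": 0,"claw": 6},{"tx": 0,"ty": 0,"tz": 4,"ax": 0,"ay": 0,"az": 0,"claw": 6},{"tx": 0,"ty": 0,"tz": 3,"ax": 0,"ay": 0,"az": 0,"claw": 6},{"tx": 0,"ty": 0,"tz": 0,"ax": 0,"ay": 0,"az": 0,"claw": 6},{"tx": 0,"ty": 0,"tz": 0,"ax": 0,"ay": 0,"az": 0,"claw": 6},{"tx": 0,"ty": 0,"tz": 0,"ax": 0,"ay": 0,"az": 0,"claw": 6}]}}

```text
time_s: 30.63
tcp_pos: [0.504, 0.0114, 0.1043]
ee_rot: [[-0.99, -0.138, 0.003], [-0.138, 0.99, 0.0], [-0.003, -0.0, -1.0]]
wrist_force: [0.1, -0.1, -0.5]
gripper_width: 0.693
gripper_force: 0.0
```

Run:
```python
from h import *
go(.5024,.0114,.0239,-172.1)
```

```text
t 30.63 pos [0.504  0.0114 0.1043] th -172.09 tilt [0.0031 0.0002] F [ 0.1 -0.1 -0.5] j6 [  20. -102.]
  az 0.0002 shift [0.16 0.02 8.04]
```

Request:
{"op": "drive_tool", "data": {"rows": [{"tx": 0.1,"ty": 0,"tz": 3,"ax": 0,"ay": 0,"az": 0,"claw": 6},{"tx": 0,"ty": 0,"tz": 3,"ax": 0,"ay": 0,"az": 0,"claw": 6},{"tx": 0,"ty": 0,"tz": 2,"ax": 0,"ay": 0,"az": 0,"claw": 5},{"tx": 0,"ty": 0,"tz": 0,"ax": 0,"ay": 0,"az": 0,"claw": 4},{"tx": 0,"ty": 0,"tz": 0,"ax": 0,"ay": 0,"az": 0,"claw": 3},{"tx": 0,"ty": 0,"tz": 0,"ax": 0,"ay": 0,"az": 0,"claw": 2.5},{"tx": 0,"ty": 0,"tz": 0,"ax": 0,"ay": 0,"az": 0,"claw": 2},{"tx": 0,"ty": 0,"tz": 0,"ax": 0,"ay": 0,"az": 0,"claw": 1.8},{"tx": 0,"ty": 0,"tz": 0,"ax": 0,"ay": 0,"az": 0,"claw": 1.6},{"tx": 0,"ty": 0,"tz": 0,"ax": 0,"ay": 0,"az": 0,"claw": 1.4}]}}

```text
time_s: 31.47
tcp_pos: [0.5019, 0.0112, 0.0234]
ee_rot: [[-0.991, -0.137, 0.002], [-0.137, 0.991, 0.001], [-0.002, 0.0, -1.0]]
wrist_force: [-0.1, -0.2, 0.4]
gripper_width: 0.2
gripper_force: 0.0
```

Request:
{"op": "drive_tool", "data": {"rows": [{"tx": 0,"ty": 0,"tz": 0,"ax": 0,"ay": 0,"az": 0,"claw": 0},{"tx": 0,"ty": 0,"tz": 0,"ax": 0,"ay": 0,"az": 0,"claw": 0},{"tx": 0,"ty": 0,"tz": 0,"ax": 0,"ay": 0,"az": 0,"claw": 0}]}}

```text
time_s: 31.72
tcp_pos: [0.5017, 0.0112, 0.0232]
ee_rot: [[-0.99, -0.138, 0.001], [-0.138, 0.99, -0.0], [-0.001, -0.0, -1.0]]
wrist_force: [-1.6, 1.7, 6.1]
gripper_width: 0.18
gripper_force: 30.0
```

Run:
```python
from h import *
t=np.radians(-5.8)
f=np.array([.5904,.2709])-.130*np.array([np.cos(t),np.sin(t)]);print(f)
go(*f,.0239,180-5.8)
go(*f,.0239,-172.1)
```

```text
[0.46106551 0.28403732]
t 31.72 pos [0.5017 0.0112 0.0232] th -172.04 tilt [ 0.0007 -0.    ] F [-1.6  1.7  6.1] j6 [  20. -102.]
  az 0.2401 shift [ 6.8  26.73 -0.07]
t 31.72 pos [0.5017 0.0112 0.0232] th -172.04 tilt [ 0.0007 -0.    ] F [-1.6  1.7  6.1] j6 [  20. -102.]
  az 0.001 shift [ 0.28 27.58 -0.07]
```

Request:
{"op": "drive_tool", "data": {"rows": [{"tx": 0,"ty": 0.2,"tz": 0,"ax": 0,"ay": 0,"az": 0,"claw": 0},{"tx": 0,"ty": 0.4,"tz": 0,"ax": 0,"ay": 0,"az": 0,"claw": 0},{"tx": 0,"ty": 0.6,"tz": 0,"ax": 0,"ay": 0,"az": 0,"claw": 0},{"tx": 0,"ty": 0.8,"tz": 0,"ax": 0,"ay": 0,"az": 0,"claw": 0},{"tx": 0,"ty": 1,"tz": 0,"ax": 0,"ay": 0,"az": 0,"claw": 0},{"tx": 0,"ty": 1,"tz": 0,"ax": 0,"ay": 0,"az": 0,"claw": 0},{"tx": 0,"ty": 1,"tz": 0,"ax": 0,"ay": 0,"az": 0,"claw": 0},{"tx": 0,"ty": 1,"tz": 0,"ax": 0,"ay": 0,"az": 0,"claw": 0},{"tx": 0,"ty": 1,"tz": 0,"ax": 0,"ay": 0,"az": 0,"claw": 0},{"tx": 0,"ty": 1,"tz": 0,"ax": 0,"ay": 0,"az": 0,"claw": 0}]}}

```text
time_s: 32.55
tcp_pos: [0.4903, 0.089, 0.0231]
ee_rot: [[-0.991, -0.134, -0.001], [-0.134, 0.991, -0.002], [0.001, -0.002, -1.0]]
wrist_force: [0.9, -9.0, 6.1]
gripper_width: 0.186
gripper_force: 30.7
```

Request:
{"op": "drive_tool", "data": {"rows": [{"tx": 0,"ty": 1,"tz": 0,"ax": 0,"ay": 0,"az": 0,"claw": 0},{"tx": 0,"ty": 1,"tz": 0,"ax": 0,"ay": 0,"az": 0,"claw": 0},{"tx": 0,"ty": 1,"tz": 0,"ax": 0,"ay": 0,"az": 0,"claw": 0},{"tx": 0,"ty": 1,"tz": 0,"ax": 0,"ay": 0,"az": 0,"claw": 0},{"tx": 0,"ty": 1,"tz": 0,"ax": 0,"ay": 0,"az": 0,"claw": 0},{"tx": 0,"ty": 1,"tz": 0,"ax": 0,"ay": 0,"az": 0,"claw": 0},{"tx": 0,"ty": 1,"tz": 0,"ax": 0,"ay": 0,"az": 0,"claw": 0},{"tx": 0,"ty": 1,"tz": 0,"ax": 0,"ay": 0,"az": 0,"claw": 0},{"tx": 0,"ty": 1,"tz": 0,"ax": 0,"ay": 0,"az": 0,"claw": 0},{"tx": 0,"ty": 1,"tz": 0,"ax": 0,"ay": 0,"az": 0,"claw": 0}]}}

```text
time_s: 33.38
tcp_pos: [0.4762, 0.1872, 0.0231]
ee_rot: [[-0.991, -0.133, -0.002], [-0.133, 0.991, -0.003], [0.002, -0.003, -1.0]]
wrist_force: [1.6, -9.2, 8.9]
gripper_width: 0.185
gripper_force: 30.8
```

Request:
{"op": "drive_tool", "data": {"rows": [{"tx": 0,"ty": 1,"tz": 0,"ax": 0,"ay": 0,"az": 0,"claw": 0},{"tx": 0,"ty": 1,"tz": 0,"ax": 0,"ay": 0,"az": 0,"claw": 0},{"tx": 0,"ty": 1,"tz": 0,"ax": 0,"ay": 0,"az": 0,"claw": 0},{"tx": 0,"ty": 1,"tz": 0,"ax": 0,"ay": 0,"az": 0,"claw": 0},{"tx": 0,"ty": 1,"tz": 0,"ax": 0,"ay": 0,"az": 0,"claw": 0},{"tx": 0,"ty": 1,"tz": 0,"ax": 0,"ay": 0,"az": 0,"claw": 0},{"tx": 0,"ty": 0.8,"tz": 0,"ax": 0,"ay": 0,"az": 0,"claw": 0},{"tx": 0,"ty": 0.6,"tz": 0,"ax": 0,"ay": 0,"az": 0,"claw": 0},{"tx": 0,"ty": 0.4,"tz": 0,"ax": 0,"ay": 0,"az": 0,"claw": 0},{"tx": 0,"ty": 0,"tz": 0,"ax": 0,"ay": 0,"az": 0,"claw": 0}]}}

```text
time_s: 34.22
tcp_pos: [0.4655, 0.2647, 0.0231]
ee_rot: [[-0.991, -0.134, -0.002], [-0.134, 0.991, -0.003], [0.002, -0.003, -1.0]]
wrist_force: [-0.8, -5.4, 7.7]
gripper_width: 0.186
gripper_force: 31.0
```

Request:
{"op": "drive_tool", "data": {"rows": [{"tx": 0,"ty": 0,"tz": 0,"ax": 0,"ay": 0,"az": 0.03,"claw": 0},{"tx": 0,"ty": 0,"tz": 0,"ax": 0,"ay": 0,"az": 0.03,"claw": 0},{"tx": 0,"ty": 0,"tz": 0,"ax": 0,"ay": 0,"az": 0.03,"claw": 0},{"tx": 0,"ty": 0,"tz": 0,"ax": 0,"ay": 0,"az": 0.03,"claw": 0},{"tx": 0,"ty": 0,"tz": 0,"ax": 0,"ay": 0,"az": 0.03,"claw": 0},{"tx": 0,"ty": 0,"tz": 0,"ax": 0,"ay": 0,"az": 0.03,"claw": 0},{"tx": 0,"ty": 0,"tz": 0,"ax": 0,"ay": 0,"az": 0.03,"claw": 0},{"tx": 0,"ty": 0,"tz": 0,"ax": 0,"ay": 0,"az": 0.03,"claw": 0},{"tx": 0,"ty": 0,"tz": 0,"ax": 0,"ay": 0,"az": 0,"claw": 0},{"tx": 0,"ty": 0,"tz": 0,"ax": 0,"ay": 0,"az": 0,"claw": 0}]}}

```text
time_s: 35.05
tcp_pos: [0.4674, 0.2681, 0.0231]
ee_rot: [[-0.995, 0.1, 0.003], [0.1, 0.995, 0.003], [-0.003, 0.003, -1.0]]
wrist_force: [2.2, 3.4, 3.1]
gripper_width: 0.18
gripper_force: 30.1
```

Run:
```python
from h import *
go(.4611,.2840,.0239,180-5.8)
crop('top',130,110,290,250,4,'x1')
```

```text
t 35.05 pos [0.4674 0.2681 0.0231] th 174.25 tilt [0.0031 0.0025] F [2.2 3.4 3.1] j6 [  47. -143.]
  az 0.0009 shift [ 0.79  1.52 -0.08]
```

View pics/x1.png

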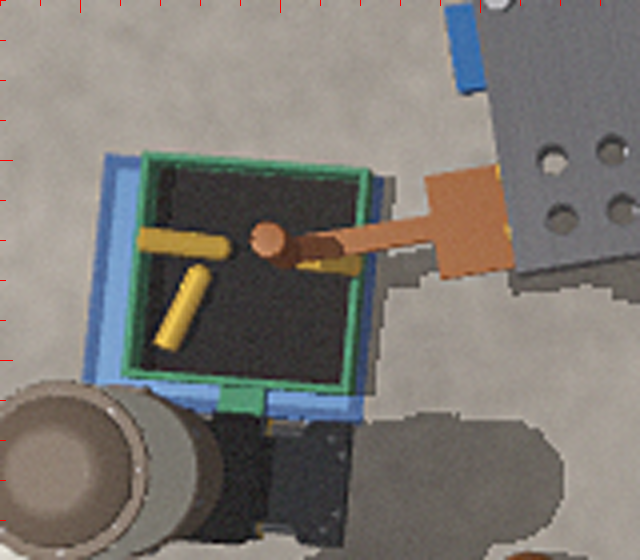

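Request:
{"op": "drive_tool", "data": {"rows": [{"tx": 0.16,"ty": 0.3,"tz": 0,"ax": 0,"ay": 0,"az": 0,"claw": 0},{"tx": 0.16,"ty": 0.3,"tz": 0,"ax": 0,"ay": 0,"az": 0,"claw": 0},{"tx": 0.16,"ty": 0.3,"tz": 0,"ax": 0,"ay": 0,"az": 0,"claw": 0},{"tx": 0.16,"ty": 0.3,"tz": 0,"ax": 0,"ay": 0,"az": 0,"claw": 0},{"tx": 0.16,"ty": 0.3,"tz": 0,"ax": 0,"ay": 0,"az": 0,"claw": 0},{"tx": 0,"ty": 0,"tz": 0,"ax": 0,"ay": 0,"az": 0,"claw": 0},{"tx": 0,"ty": 0,"tz": 0,"ax": 0,"ay": 0,"az": 0,"claw": 0},{"tx": 0,"ty": 0,"tz": 0,"ax": 0,"ay": 0,"az": 0,"claw": 0}]}}

```text
time_s: 35.77
tcp_pos: [0.4592, 0.2798, 0.0231]
ee_rot: [[-0.994, 0.106, -0.002], [0.106, 0.994, -0.003], [0.002, -0.003, -1.0]]
wrist_force: [3.0, -5.2, 8.2]
gripper_width: 0.181
gripper_force: 30.4
```

Run:
```python
from h import *
go(.4611,.2840,.0239,180-5.8)
# tray rim corner estimate from green pixels
p,d=capture('top');hsv=cv2.cvtColor(p,cv2.COLOR_RGB2HSV)
m=cv2.inRange(hsv,(65,90,40),(90,255,255));m[:, :150]=0;m[:,240:]=0;m[:120]=0;m[208:]=0
c,_=cv2.findContours(m,cv2.RETR_EXTERNAL,cv2.CHAIN_APPROX_NONE);c=max(c,key=cv2.contourArea);print(cv2.boundingRect(c))
pts=np.array([atz('top',u,v,.03)[:2] for u,v in c[:,0]],np.float32);r=cv2.minAreaRect(pts);print(r)
```

```text
t 35.77 pos [0.4592 0.2798 0.0231] th 173.91 tilt [-0.0019 -0.003 ] F [ 3.  -5.2  8.2] j6 [  49. -145.]
  az -0.0051 shift [-0.14  0.44 -0.08]
(162, 150, 59, 19)
((0.6478229761123657, 0.255891889333725), (0.15322741866111755, 0.04797019436955452), 88.75384521484375)
```

Request:
{"op": "drive_tool", "data": {"rows": [{"tx": -0.1,"ty": 0.25,"tz": 0,"ax": 0,"ay": 0,"az": 0,"claw": 0},{"tx": -0.05,"ty": 0.2,"tz": 0,"ax": 0,"ay": 0,"az": 0,"claw": 0},{"tx": 0,"ty": 0,"tz": 0,"ax": 0,"ay": 0,"az": 0,"claw": 0},{"tx": 0,"ty": 0,"tz": 0,"ax": 0,"ay": 0,"az": 0,"claw": 0},{"tx": 0,"ty": 0,"tz": 0,"ax": 0,"ay": 0,"az": 0,"claw": 6},{"tx": 0,"ty": 0,"tz": 0,"ax": 0,"ay": 0,"az": 0,"claw": 6},{"tx": 0,"ty": 0,"tz": 0,"ax": 0,"ay": 0,"az": 0,"claw": 6},{"tx": 0,"ty": 0,"tz": 0,"ax": 0,"ay": 0,"az": 0,"claw": 6},{"tx": 0,"ty": 0,"tz": 0,"ax": 0,"ay": 0,"az": 0,"claw": 6}]}}

```text
time_s: 36.57
tcp_pos: [0.4611, 0.2867, 0.0221]
ee_rot: [[-0.995, 0.102, -0.001], [0.102, 0.995, -0.001], [0.001, -0.001, -1.0]]
wrist_force: [0.4, 0.4, -0.3]
gripper_width: 0.475
gripper_force: 0.0
```

Request:
{"op": "drive_tool", "data": {"rows": [{"tx": 0,"ty": 0,"tz": -3,"ax": 0,"ay": 0,"az": 0,"claw": 6},{"tx": 0,"ty": 0,"tz": -4,"ax": 0,"ay": 0,"az": 0,"claw": 6},{"tx": 0,"ty": 0,"tz": -4,"ax": 0,"ay": 0,"az": 0,"claw": 6},{"tx": 0,"ty": 0,"tz": -4,"ax": 0,"ay": 0,"az": 0,"claw": 6},{"tx": 0,"ty": 0,"tz": -4,"ax": 0,"ay": 0,"az": 0,"claw": 6},{"tx": 0,"ty": 0,"tz": -3,"ax": 0,"ay": 0,"az": 0,"claw": 6},{"tx": 0,"ty": 0,"tz": 0,"ax": 0,"ay": 0,"az": -0.12,"claw": 6},{"tx": 0,"ty": 0,"tz": 0,"ax": 0,"ay": 0,"az": -0.12,"claw": 6},{"tx": 0,"ty": 0,"tz": 0,"ax": 0,"ay": 0,"az": 0,"claw": 6},{"tx": 0,"ty": 0,"tz": 0,"ax": 0,"ay": 0,"az": 0,"claw": 6}]}}

```text
time_s: 37.4
tcp_pos: [0.4611, 0.2867, 0.2421]
ee_rot: [[-0.991, -0.135, -0.001], [-0.135, 0.991, -0.0], [0.001, -0.0, -1.0]]
wrist_force: [1.1, -0.3, -0.6]
gripper_width: 0.69
gripper_force: 0.0
```

```bash
cat >> h.py <<'E'
def traypose():
    p,d=capture('top');hsv=cv2.cvtColor(p,cv2.COLOR_RGB2HSV)
    m=cv2.inRange(hsv,(65,90,40),(90,255,255));m[:,:145]=0;m[:,245:]=0;m[:130]=0;m[207:]=0
    v,u=np.nonzero(m);pts=np.array([atz('top',a,b,.03)[:2] for a,b in zip(u,v)],np.float32)
    print('n',len(u),cv2.minAreaRect(pts))
    y=cv2.inRange(hsv,(18,110,70),(32,255,255));y[:,:145]=0;y[:,245:]=0;y[:130]=0;y[204:]=0
    n,l,st,ce=cv2.connectedComponentsWithStats(y)
    c=camera_params('top')
    for i in range(1,n):
        if st[i,4]<25: continue
        vv,uu=np.nonzero(l==i);W=[]
        for a,b in zip(uu,vv):
            o,r=ray('top',a,b);W.append(o+r*d[b,a])
        W=np.array(W);k=np.argsort(W[:,1]);print('peg',st[i],'right end',W[k[:8]].mean(0).round(3),'left end',W[k[-8:]].mean(0).round(3),'zmax',W[:,2].max().round(3))
E
python3 - <<'E'
from h import *
go(*jig(0,.193),.105,-172.1);traypose()
E
```

```text
t 37.4 pos [0.4611 0.2867 0.2421] th -172.26 tilt [-0.0008 -0.0004] F [ 1.1 -0.3 -0.6] j6 [  49. -131.]
  az -0.0028 shift [-13.24  -8.63  13.71]
n 447 ((0.5898404121398926, 0.26230716705322266), (0.15382029116153717, 0.1501215547323227), 81.86178588867188)
peg [162 169  23   9 140] right end [0.571 0.212 0.312] left end [0.615 0.33  0.039] zmax 1.19
peg [199 176  19   8 102] right end [0.589 0.188 0.04 ] left end [0.597 0.235 0.02 ] zmax 0.053
peg [165 179  15  21 140] right end [0.573 0.257 0.165] left end [0.552 0.325 0.019] zmax 1.19
```

Request:
{"op": "drive_tool", "data": {"rows": [{"tx": -3.3,"ty": -2.15,"tz": 0,"ax": 0,"ay": 0,"az": 0,"claw": 6},{"tx": -3.3,"ty": -2.15,"tz": 0,"ax": 0,"ay": 0,"az": 0,"claw": 6},{"tx": -3.3,"ty": -2.15,"tz": 0,"ax": 0,"ay": 0,"az": 0,"claw": 6},{"tx": -3.3,"ty": -2.15,"tz": 0,"ax": 0,"ay": 0,"az": 0,"claw": 6},{"tx": 0,"ty": 0,"tz": 2,"ax": 0,"ay": 0,"az": 0,"claw": 6},{"tx": 0,"ty": 0,"tz": 0,"ax": 0,"ay": 0,"az": 0,"claw": 6},{"tx": 0,"ty": 0,"tz": 0,"ax": 0,"ay": 0,"az": 0,"claw": 6},{"tx": 0,"ty": 0,"tz": 0,"ax": 0,"ay": 0,"az": 0,"claw": 6}]}}

```text
time_s: 38.12
tcp_pos: [0.6035, 0.22, 0.2227]
ee_rot: [[-0.99, -0.138, -0.0], [-0.138, 0.99, -0.001], [0.0, -0.001, -1.0]]
wrist_force: [-0.0, 0.5, 0.6]
gripper_width: 0.691
gripper_force: 0.0
```

Run:
```python
from h import *
go(.604,.2185,.1055,-172.1)
```

```text
t 38.12 pos [0.6035 0.22   0.2227] th -172.09 tilt [-0.0004 -0.0007] F [-0.   0.5  0.6] j6 [  34. -117.]
  az 0.0001 shift [-0.02 -0.15 11.72]
```

Request:
{"op": "drive_tool", "data": {"rows": [{"tx": 0,"ty": -0.15,"tz": 3,"ax": 0,"ay": 0,"az": 0,"claw": 6},{"tx": 0,"ty": 0,"tz": 3,"ax": 0,"ay": 0,"az": 0,"claw": 6},{"tx": 0,"ty": 0,"tz": 3,"ax": 0,"ay": 0,"az": 0,"claw": 6},{"tx": 0,"ty": 0,"tz": 2.7,"ax": 0,"ay": 0,"az": 0,"claw": 5},{"tx": 0,"ty": 0,"tz": 0,"ax": 0,"ay": 0,"az": 0,"claw": 4},{"tx": 0,"ty": 0,"tz": 0,"ax": 0,"ay": 0,"az": 0,"claw": 0},{"tx": 0,"ty": 0,"tz": 0,"ax": 0,"ay": 0,"az": 0,"claw": 0},{"tx": 0,"ty": 0,"tz": 0,"ax": 0,"ay": 0,"az": 0,"claw": 0},{"tx": 0,"ty": 0,"tz": 0,"ax": 0,"ay": 0,"az": 0,"claw": 0},{"tx": 0,"ty": 0,"tz": 0,"ax": 0,"ay": 0,"az": 0,"claw": 0}]}}

```text
time_s: 38.95
tcp_pos: [0.6052, 0.2178, 0.1077]
ee_rot: [[-0.99, -0.138, 0.003], [-0.138, 0.99, -0.0], [-0.003, -0.0, -1.0]]
wrist_force: [1.7, -3.1, 5.7]
gripper_width: 0.239
gripper_force: 25.5
```

Request:
{"op": "drive_tool", "data": {"rows": [{"tx": 0,"ty": 0,"tz": 0,"ax": 0,"ay": 0,"az": 0,"claw": 0},{"tx": 0,"ty": -1,"tz": 0,"ax": 0,"ay": 0,"az": 0,"claw": 0},{"tx": 0,"ty": -1,"tz": 0,"ax": 0,"ay": 0,"az": 0,"claw": 0},{"tx": 0,"ty": -1,"tz": 0,"ax": 0,"ay": 0,"az": 0,"claw": 0},{"tx": 0,"ty": -1,"tz": 0,"ax": 0,"ay": 0,"az": 0,"claw": 0},{"tx": 0,"ty": -1,"tz": 0,"ax": 0,"ay": 0,"az": 0,"claw": 0},{"tx": 0,"ty": -1,"tz": 0,"ax": 0,"ay": 0,"az": 0,"claw": 0},{"tx": 0,"ty": -0.8,"tz": 0,"ax": 0,"ay": 0,"az": 0,"claw": 0},{"tx": 0,"ty": -0.6,"tz": 0,"ax": 0,"ay": 0,"az": 0,"claw": 0},{"tx": 0,"ty": -0.6,"tz": 0,"ax": 0,"ay": 0,"az": 0,"claw": 0}]}}

```text
time_s: 39.78
tcp_pos: [0.6153, 0.1499, 0.1076]
ee_rot: [[-0.991, -0.137, 0.006], [-0.137, 0.99, 0.019], [-0.009, 0.018, -1.0]]
wrist_force: [-20.0, 49.8, 9.3]
gripper_width: 0.249
gripper_force: 29.9
```

Request:
{"op": "drive_tool", "data": {"rows": [{"tx": 0,"ty": 0,"tz": 0,"ax": 0,"ay": 0,"az": 0,"claw": 0},{"tx": 0,"ty": 0,"tz": 0,"ax": 0,"ay": 0,"az": 0,"claw": 0},{"tx": 0,"ty": 0,"tz": 0,"ax": 0,"ay": 0,"az": 0,"claw": 0}]}}

```text
time_s: 40.03
tcp_pos: [0.6152, 0.1501, 0.1076]
ee_rot: [[-0.99, -0.14, 0.006], [-0.14, 0.99, 0.016], [-0.008, 0.015, -1.0]]
wrist_force: [-12.1, 30.4, 7.9]
gripper_width: 0.246
gripper_force: 29.9
```

Request:
{"op": "drive_tool", "data": {"rows": [{"tx": 0,"ty": 1.0,"tz": 0,"ax": 0,"ay": 0,"az": 0,"claw": 0},{"tx": 0,"ty": 0,"tz": 0,"ax": 0,"ay": 0,"az": 0,"claw": 0},{"tx": 0,"ty": 0,"tz": 0,"ax": 0,"ay": 0,"az": 0,"claw": 6},{"tx": 0,"ty": 0,"tz": 0,"ax": 0,"ay": 0,"az": 0,"claw": 6},{"tx": 0,"ty": 0,"tz": 0,"ax": 0,"ay": 0,"az": 0,"claw": 6},{"tx": 0,"ty": 0,"tz": 0,"ax": 0,"ay": 0,"az": 0,"claw": 6},{"tx": 0,"ty": 0,"tz": -3,"ax": 0,"ay": 0,"az": 0,"claw": 6},{"tx": 0,"ty": 0,"tz": -3,"ax": 0,"ay": 0,"az": 0,"claw": 6},{"tx": 0,"ty": 0,"tz": -4,"ax": 0,"ay": 0,"az": 0,"claw": 6},{"tx": 0,"ty": 0,"tz": -3.5,"ax": 0,"ay": 0,"az": 0,"claw": 6}]}}

```text
time_s: 40.87
tcp_pos: [0.6137, 0.1476, 0.2418]
ee_rot: [[-0.991, -0.136, -0.001], [-0.136, 0.991, -0.001], [0.001, -0.001, -1.0]]
wrist_force: [0.7, 0.2, 0.4]
gripper_width: 0.677
gripper_force: 0.0
```

Request:
{"op": "drive_tool", "data": {"rows": [{"tx": 4,"ty": 0,"tz": 0,"ax": 0,"ay": 0,"az": 0.12,"claw": 6},{"tx": 4,"ty": 0,"tz": 0,"ax": 0,"ay": 0,"az": 0.12,"claw": 6},{"tx": 4,"ty": 0,"tz": 0,"ax": 0,"ay": 0,"az": 0,"claw": 6},{"tx": 3,"ty": 0,"tz": 0,"ax": 0,"ay": 0,"az": 0,"claw": 6},{"tx": 0,"ty": 0,"tz": 0,"ax": 0,"ay": 0,"az": 0,"claw": 6},{"tx": 0,"ty": 0,"tz": 0,"ax": 0,"ay": 0,"az": 0,"claw": 6},{"tx": 0,"ty": 0,"tz": 0,"ax": 0,"ay": 0,"az": 0,"claw": 6}]}}

```text
time_s: 41.45
tcp_pos: [0.4651, 0.1495, 0.2407]
ee_rot: [[-0.995, 0.102, 0.001], [0.102, 0.995, 0.0], [-0.001, 0.0, -1.0]]
wrist_force: [0.4, 0.0, -0.0]
gripper_width: 0.692
gripper_force: 0.0
```

```bash
sed -i 's/o,r=ray(.top.,a,b);W.append/if not .8<d[b,a]<1.2: continue\n            o,r=ray("top",a,b);W.append/' h.py
python3 - <<'E'
from h import *
go(.461,.284,.12,180-5.8);traypose()
crop('top',140,130,260,240,5,'y1')
E
```

```text
t 41.45 pos [0.4651 0.1495 0.2407] th 174.13 tilt [0.0007 0.    ] F [ 0.4  0.  -0. ] j6 [  37. -133.]
  az -0.0013 shift [ 1.77 13.34 12.07]
n 439 ((0.5906198620796204, 0.26192086935043335), (0.15436439216136932, 0.14846907556056976), 81.86178588867188)
peg [162 169  24   9 138] right end [0.609 0.278 0.017] left end [0.614 0.33  0.038] zmax 0.049
peg [199 175  19   9 113] right end [0.589 0.188 0.04 ] left end [0.599 0.236 0.02 ] zmax 0.049
peg [165 179  15  20 129] right end [0.59  0.292 0.019] left end [0.552 0.325 0.02 ] zmax 0.029
```

View pics/y1.png

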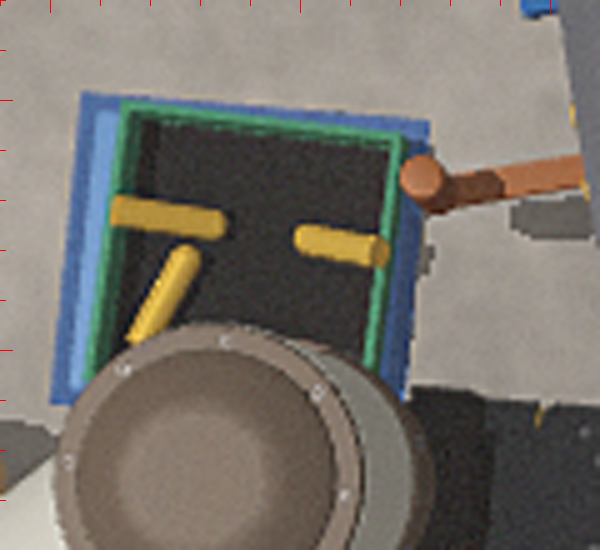

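Request:
{"op": "drive_tool", "data": {"rows": [{"tx": 0,"ty": 0,"tz": 0,"ax": 0,"ay": 0,"az": -0.12,"claw": 0},{"tx": 0,"ty": 0,"tz": 0,"ax": 0,"ay": 0,"az": -0.12,"claw": 0},{"tx": 0,"ty": 0,"tz": 0,"ax": 0,"ay": 0,"az": -0.12,"claw": 0},{"tx": 0,"ty": 0,"tz": 0,"ax": 0,"ay": 0,"az": -0.12,"claw": 0},{"tx": 0,"ty": 0,"tz": 0,"ax": 0,"ay": 0,"az": -0.12,"claw": 0},{"tx": 0,"ty": 0,"tz": 0,"ax": 0,"ay": 0,"az": -0.12,"claw": 0},{"tx": 0,"ty": 0,"tz": 0,"ax": 0,"ay": 0,"az": -0.12,"claw": 0},{"tx": 0,"ty": 0,"tz": 0,"ax": 0,"ay": 0,"az": -0.12,"claw": 0},{"tx": 0,"ty": 0,"tz": 0,"ax": 0,"ay": 0,"az": -0.12,"claw": 0},{"tx": 0,"ty": 0,"tz": 0,"ax": 0,"ay": 0,"az": -0.12,"claw": 0}]}}

```text
time_s: 42.38
tcp_pos: [0.4656, 0.1496, 0.2398]
ee_rot: [[-0.451, -0.892, -0.001], [-0.892, 0.451, -0.001], [0.001, 0.0, -1.0]]
wrist_force: [1.0, -0.1, 0.3]
gripper_width: 0.045
gripper_force: 0.0
```

Request:
{"op": "drive_tool", "data": {"rows": [{"tx": 0,"ty": 0,"tz": 0,"ax": 0,"ay": 0,"az": -0.12,"claw": 0},{"tx": 0,"ty": 0,"tz": 0,"ax": 0,"ay": 0,"az": -0.12,"claw": 0},{"tx": 0,"ty": 0,"tz": 0,"ax": 0,"ay": 0,"az": -0.12,"claw": 0},{"tx": 0,"ty": 0,"tz": 0,"ax": 0,"ay": 0,"az": -0.03,"claw": 0},{"tx": 0,"ty": 0,"tz": 0,"ax": 0,"ay": 0,"az": 0,"claw": 0}]}}

```text
time_s: 42.8
tcp_pos: [0.4655, 0.1496, 0.2399]
ee_rot: [[-0.084, -0.996, -0.001], [-0.996, 0.084, -0.001], [0.001, 0.001, -1.0]]
wrist_force: [0.4, 0.0, 0.3]
gripper_width: 0.006
gripper_force: 0.0
```

Run:
```python
from h import *
go(.6155,.358,.10,-95);traypose()
```

```text
t 42.8 pos [0.4655 0.1496 0.2399] th -94.8 tilt [-0.001  -0.0008] F [0.4 0.  0.3] j6 [ 37. -42.]
  az 0.0034 shift [-22.07 -13.12  13.99]
n 396 ((0.5906406044960022, 0.2620663046836853), (0.1540706306695938, 0.14846907556056976), 81.86178588867188)
peg [162 169  24   9 139] right end [0.61  0.278 0.018] left end [0.613 0.329 0.04 ] zmax 0.048
peg [165 179  15  19 123] right end [0.589 0.292 0.018] left end [0.553 0.324 0.021] zmax 0.027
```

Request:
{"op": "drive_tool", "data": {"rows": [{"tx": -3.15,"ty": -1.87,"tz": 0,"ax": 0,"ay": 0,"az": 0,"claw": 0},{"tx": -3.15,"ty": -1.87,"tz": 0,"ax": 0,"ay": 0,"az": 0,"claw": 0},{"tx": -3.15,"ty": -1.87,"tz": 0,"ax": 0,"ay": 0,"az": 0,"claw": 0},{"tx": -3.15,"ty": -1.87,"tz": 0,"ax": 0,"ay": 0,"az": 0,"claw": 0},{"tx": -3.15,"ty": -1.87,"tz": 0,"ax": 0,"ay": 0,"az": 0,"claw": 0},{"tx": -3.15,"ty": -1.87,"tz": 0,"ax": 0,"ay": 0,"az": 0,"claw": 0},{"tx": -3.15,"ty": -1.87,"tz": 2,"ax": 0,"ay": 0,"az": 0,"claw": 0},{"tx": 0,"ty": 0,"tz": 4,"ax": 0,"ay": 0,"az": 0,"claw": 0},{"tx": 0,"ty": 0,"tz": 4,"ax": 0,"ay": 0,"az": 0,"claw": 0},{"tx": 0,"ty": 0,"tz": 4,"ax": 0,"ay": 0,"az": 0,"claw": 0}]}}

```text
time_s: 43.68
tcp_pos: [0.6139, 0.359, 0.0978]
ee_rot: [[-0.084, -0.996, -0.0], [-0.996, 0.084, -0.0], [0.0, 0.0, -1.0]]
wrist_force: [1.0, -0.5, -0.2]
gripper_width: 0.007
gripper_force: 0.0
```

Request:
{"op": "drive_tool", "data": {"rows": [{"tx": 0,"ty": 0,"tz": 0,"ax": 0,"ay": 0,"az": 0,"claw": 0},{"tx": 0,"ty": 0,"tz": 0,"ax": 0,"ay": 0,"az": 0,"claw": 0},{"tx": 0,"ty": 0,"tz": 0,"ax": 0,"ay": 0,"az": 0,"claw": 0}]}}

```text
time_s: 43.93
tcp_pos: [0.6152, 0.3593, 0.103]
ee_rot: [[-0.083, -0.997, 0.004], [-0.997, 0.083, 0.001], [-0.002, -0.004, -1.0]]
wrist_force: [-0.2, 0.9, 1.6]
gripper_width: 0.004
gripper_force: 0.0
```

Run:
```python
from h import *
go(.6155,.358,.0365,-95)
```

```text
t 43.93 pos [0.6152 0.3593 0.103 ] th -94.75 tilt [0.0037 0.0013] F [-0.2  0.9  1.6] j6 [ 43. -48.]
  az 0.0044 shift [ 0.12 -0.04  6.65]
```

Request:
{"op": "drive_tool", "data": {"rows": [{"tx": 0,"ty": 0,"tz": 3,"ax": 0,"ay": 0,"az": 0,"claw": 0},{"tx": 0,"ty": 0,"tz": 2.5,"ax": 0,"ay": 0,"az": 0,"claw": 0},{"tx": 0,"ty": 0,"tz": 1,"ax": 0,"ay": 0,"az": 0,"claw": 0},{"tx": 0,"ty": 0,"tz": 0,"ax": 0,"ay": 0,"az": 0,"claw": 0},{"tx": 0,"ty": 0,"tz": 0,"ax": 0,"ay": 0,"az": 0,"claw": 0},{"tx": 0,"ty": 0,"tz": 0,"ax": 0,"ay": 0,"az": 0,"claw": 0}]}}

```text
time_s: 44.43
tcp_pos: [0.615, 0.3597, 0.0388]
ee_rot: [[-0.082, -0.997, 0.004], [-0.997, 0.082, 0.003], [-0.003, -0.004, -1.0]]
wrist_force: [-0.0, 0.6, -0.4]
gripper_width: 0.002
gripper_force: 0.0
```

Request:
{"op": "drive_tool", "data": {"rows": [{"tx": 0.5,"ty": 0,"tz": 0,"ax": 0,"ay": 0,"az": 0,"claw": 0},{"tx": 0.5,"ty": 0,"tz": 0,"ax": 0,"ay": 0,"az": 0,"claw": 0},{"tx": 0.4,"ty": 0,"tz": 0,"ax": 0,"ay": 0,"az": 0,"claw": 0},{"tx": 0.4,"ty": 0,"tz": 0,"ax": 0,"ay": 0,"az": 0,"claw": 0},{"tx": 0.4,"ty": 0,"tz": 0,"ax": 0,"ay": 0,"az": 0,"claw": 0},{"tx": 0.3,"ty": 0,"tz": 0,"ax": 0,"ay": 0,"az": 0,"claw": 0},{"tx": 0,"ty": 0,"tz": 0,"ax": 0,"ay": 0,"az": 0,"claw": 0},{"tx": 0,"ty": 0,"tz": 0,"ax": 0,"ay": 0,"az": 0,"claw": 0}]}}

```text
time_s: 45.1
tcp_pos: [0.6113, 0.3334, 0.0356]
ee_rot: [[-0.083, -0.997, -0.0], [-0.997, 0.083, -0.0], [0.0, 0.0, -1.0]]
wrist_force: [-0.2, 0.0, 0.5]
gripper_width: 0.006
gripper_force: 0.1
```

Run:
```python
from h import *
go(.6155,.335,.0365,-95);traypose()
```

```text
t 45.1 pos [0.6113 0.3334 0.0356] th -94.77 tilt [-0.     -0.0001] F [-0.2  0.   0.5] j6 [ 42. -47.]
  az 0.004 shift [-0.2  -0.41 -0.09]
n 286 ((0.5905269384384155, 0.2620757222175598), (0.15413662791252136, 0.14928749203681946), 82.03036499023438)
peg [165 168  22  32 265] right end [0.603 0.273 0.02 ] left end [0.561 0.325 0.02 ] zmax 0.121
peg [199 175  19   8 108] right end [0.59  0.188 0.041] left end [0.6   0.236 0.018] zmax 0.052
```

Request:
{"op": "drive_tool", "data": {"rows": [{"tx": 0,"ty": 0,"tz": -4,"ax": 0,"ay": 0,"az": 0,"claw": 0},{"tx": 0,"ty": 0,"tz": -4,"ax": 0,"ay": 0,"az": 0,"claw": 0},{"tx": 0,"ty": 0,"tz": -4,"ax": 0,"ay": 0,"az": 0,"claw": 5},{"tx": 0,"ty": 0,"tz": -4,"ax": 0,"ay": 0,"az": 0.07,"claw": 5},{"tx": 3.8,"ty": 0,"tz": 0,"ax": 0,"ay": 0,"az": 0,"claw": 5},{"tx": 3.8,"ty": 0,"tz": 0,"ax": 0,"ay": 0,"az": 0,"claw": 5},{"tx": 3.6,"ty": 0,"tz": 0,"ax": 0,"ay": 0,"az": 0,"claw": 5},{"tx": 0,"ty": 0,"tz": 0,"ax": 0,"ay": 0,"az": 0,"claw": 5},{"tx": 0,"ty": 0,"tz": 0,"ax": 0,"ay": 0,"az": 0,"claw": 5},{"tx": 0,"ty": 0,"tz": 0,"ax": 0,"ay": 0,"az": 0,"claw": 5}]}}

```text
time_s: 45.98
tcp_pos: [0.5944, 0.2232, 0.1958]
ee_rot: [[-0.153, -0.988, 0.001], [-0.988, 0.153, 0.0], [-0.0, -0.001, -1.0]]
wrist_force: [0.0, 0.4, -0.5]
gripper_width: 0.514
gripper_force: 0.0
```

Run:
```python
from h import *
go(.596,.219,.013,-98.8);traypose()
```

```text
t 45.98 pos [0.5944 0.2232 0.1958] th -98.78 tilt [0.0006 0.0004] F [ 0.   0.4 -0.5] j6 [ 35. -44.]
  az 0.0004 shift [ 0.39 -0.22 18.28]
n 184 ((0.6045600771903992, 0.25400739908218384), (0.1515493392944336, 0.13259656727313995), 75.26876068115234)
peg [199 175  19   9 111] right end [0.59  0.188 0.039] left end [0.599 0.236 0.019] zmax 0.052
peg [167 191   8   5  28] right end [0.554 0.29  0.085] left end [0.561 0.32  0.019] zmax 0.309
```

Request:
{"op": "drive_tool", "data": {"rows": [{"tx": 0.3,"ty": -0.2,"tz": 4,"ax": 0,"ay": 0,"az": 0,"claw": 5},{"tx": 0,"ty": 0,"tz": 4,"ax": 0,"ay": 0,"az": 0,"claw": 5},{"tx": 0,"ty": 0,"tz": 4,"ax": 0,"ay": 0,"az": 0,"claw": 5},{"tx": 0,"ty": 0,"tz": 2,"ax": 0,"ay": 0,"az": 0,"claw": 5},{"tx": 0,"ty": 0,"tz": 0,"ax": 0,"ay": 0,"az": 0,"claw": 5},{"tx": 0,"ty": 0,"tz": 0,"ax": 0,"ay": 0,"az": 0,"claw": 5},{"tx": 0,"ty": 0,"tz": 0,"ax": 0,"ay": 0,"az": 0,"claw": 5}]}}

```text
time_s: 46.62
tcp_pos: [0.5972, 0.2212, 0.0572]
ee_rot: [[-0.151, -0.989, 0.003], [-0.989, 0.151, 0.001], [-0.002, -0.003, -1.0]]
wrist_force: [-0.6, 0.5, 0.1]
gripper_width: 0.577
gripper_force: 0.0
```

Run:
```python
from h import *
go(.596,.219,.015,-98.8)
```

```text
t 46.62 pos [0.5972 0.2212 0.0572] th -98.67 tilt [0.0032 0.0012] F [-0.6  0.5  0.1] j6 [ 35. -44.]
  az 0.0023 shift [0.24 0.09 4.22]
```

Request:
{"op": "drive_tool", "data": {"rows": [{"tx": 0,"ty": 0.1,"tz": 2,"ax": 0,"ay": 0,"az": 0,"claw": 5},{"tx": 0,"ty": 0,"tz": 2,"ax": 0,"ay": 0,"az": 0,"claw": 5},{"tx": 0,"ty": 0,"tz": 0,"ax": 0,"ay": 0,"az": 0,"claw": 4},{"tx": 0,"ty": 0,"tz": 0,"ax": 0,"ay": 0,"az": 0,"claw": 3},{"tx": 0,"ty": 0,"tz": 0,"ax": 0,"ay": 0,"az": 0,"claw": 2.5},{"tx": 0,"ty": 0,"tz": 0,"ax": 0,"ay": 0,"az": 0,"claw": 2},{"tx": 0,"ty": 0,"tz": 0,"ax": 0,"ay": 0,"az": 0,"claw": 1.7},{"tx": 0,"ty": 0,"tz": 0,"ax": 0,"ay": 0,"az": 0,"claw": 1.4},{"tx": 0,"ty": 0,"tz": 0,"ax": 0,"ay": 0,"az": 0,"claw": 1.2},{"tx": 0,"ty": 0,"tz": 0,"ax": 0,"ay": 0,"az": 0,"claw": 1.2}]}}

```text
time_s: 47.45
tcp_pos: [0.5961, 0.2205, 0.0169]
ee_rot: [[-0.152, -0.988, 0.003], [-0.988, 0.152, 0.002], [-0.002, -0.003, -1.0]]
wrist_force: [1.3, 1.1, 2.8]
gripper_width: 0.168
gripper_force: 29.9
```

Request:
{"op": "drive_tool", "data": {"rows": [{"tx": 0,"ty": 0,"tz": 0,"ax": 0,"ay": 0,"az": 0,"claw": 1},{"tx": 0,"ty": 0,"tz": -1,"ax": 0,"ay": 0,"az": 0,"claw": 1},{"tx": 0,"ty": 0,"tz": -0.5,"ax": 0,"ay": 0,"az": 0,"claw": 1},{"tx": -0.5,"ty": 0,"tz": 0,"ax": 0,"ay": 0,"az": 0,"claw": 1},{"tx": -0.7,"ty": 0,"tz": 0,"ax": 0,"ay": 0,"az": 0,"claw": 1},{"tx": -0.7,"ty": 0,"tz": 0,"ax": 0,"ay": 0,"az": 0,"claw": 1},{"tx": 0,"ty": 0,"tz": 0,"ax": 0,"ay": 0,"az": 0,"claw": 1},{"tx": 0,"ty": 0,"tz": 0,"ax": 0,"ay": 0,"az": 0,"claw": 1}]}}

```text
time_s: 48.12
tcp_pos: [0.5972, 0.2392, 0.03]
ee_rot: [[-0.152, -0.988, -0.001], [-0.988, 0.152, -0.0], [0.001, 0.001, -1.0]]
wrist_force: [0.0, -0.4, -0.2]
gripper_width: 0.172
gripper_force: 29.8
```

Run:
```python
from h import *
go(.596,.238,.03,-98.8);s=sense();print(s['gripper_width']*87,s['gripper_force'])
```

```text
t 48.12 pos [0.5972 0.2392 0.03  ] th -98.72 tilt [-0.0009 -0.0005] F [ 0.  -0.4 -0.2] j6 [ 36. -45.]
  az 0.0014 shift [ 0.14  0.11 -0.  ]
14.947991734827538 29.786362946033478
```

Request:
{"op": "drive_tool", "data": {"rows": [{"tx": 0,"ty": 0,"tz": 0.7,"ax": 0,"ay": 0,"az": 0,"claw": 1},{"tx": 0,"ty": 0,"tz": 0.5,"ax": 0,"ay": 0,"az": 0,"claw": 1},{"tx": 0,"ty": 0,"tz": 0,"ax": 0,"ay": 0,"az": 0,"claw": 1},{"tx": 0,"ty": 0,"tz": 0,"ax": 0,"ay": 0,"az": 0,"claw": 2},{"tx": 0,"ty": 0,"tz": 0,"ax": 0,"ay": 0,"az": 0,"claw": 4},{"tx": 0,"ty": 0,"tz": 0,"ax": 0,"ay": 0,"az": 0,"claw": 4},{"tx": 0,"ty": 0,"tz": 0,"ax": 0,"ay": 0,"az": 0,"claw": 4},{"tx": 0,"ty": 0,"tz": 0,"ax": 0,"ay": 0,"az": 0,"claw": 4},{"tx": 0,"ty": 0,"tz": -4,"ax": 0,"ay": 0,"az": 0,"claw": 4},{"tx": 0,"ty": 0,"tz": -4,"ax": 0,"ay": 0,"az": 0,"claw": 4}]}}

```text
time_s: 48.95
tcp_pos: [0.5958, 0.2374, 0.0965]
ee_rot: [[-0.153, -0.988, -0.006], [-0.988, 0.153, -0.004], [0.005, 0.006, -1.0]]
wrist_force: [1.0, 0.7, -0.6]
gripper_width: 0.454
gripper_force: 0.0
```

Request:
{"op": "drive_tool", "data": {"rows": [{"tx": 0,"ty": 0,"tz": -4,"ax": 0,"ay": 0,"az": 0,"claw": 6},{"tx": 0,"ty": 0,"tz": -4,"ax": 0,"ay": 0,"az": 0,"claw": 6},{"tx": 0,"ty": 4,"tz": -2,"ax": 0,"ay": 0,"az": 0.1,"claw": 6},{"tx": 0,"ty": 4,"tz": -2,"ax": 0,"ay": 0,"az": 0,"claw": 6},{"tx": 0,"ty": 4,"tz": 0,"ax": 0,"ay": 0,"az": 0,"claw": 6},{"tx": 0,"ty": 3,"tz": 0,"ax": 0,"ay": 0,"az": 0,"claw": 6}]}}

```text
time_s: 49.45
tcp_pos: [0.4551, 0.2715, 0.2176]
ee_rot: [[-0.251, -0.968, 0.002], [-0.968, 0.251, 0.003], [-0.003, -0.001, -1.0]]
wrist_force: [0.4, 0.3, -0.2]
gripper_width: 0.683
gripper_force: 0.0
```

Request:
{"op": "drive_tool", "data": {"rows": [{"tx": 4,"ty": 0,"tz": 0,"ax": 0,"ay": 0,"az": 0,"claw": 6},{"tx": 4,"ty": 0,"tz": 0,"ax": 0,"ay": 0,"az": 0,"claw": 6},{"tx": 4,"ty": 0,"tz": 0,"ax": 0,"ay": 0,"az": 0,"claw": 6},{"tx": 0,"ty": 0,"tz": 0,"ax": 0,"ay": 0,"az": 0,"claw": 6},{"tx": 0,"ty": 0,"tz": 0,"ax": 0,"ay": 0,"az": 0,"claw": 6}]}}

```text
time_s: 49.87
tcp_pos: [0.4262, 0.1535, 0.2166]
ee_rot: [[-0.252, -0.968, 0.001], [-0.968, 0.252, 0.001], [-0.001, -0.001, -1.0]]
wrist_force: [-0.0, 0.6, -0.8]
gripper_width: 0.688
gripper_force: 0.0
```

Run:
```python
from h import *
go(.461,.2805,.10,180-8);traypose()
p,d=capture('top');hsv=cv2.cvtColor(p,cv2.COLOR_RGB2HSV)
# mat from blue, fin from yellow
y=cv2.inRange(hsv,(24,180,150),(34,255,255));y[:205]=0;v,u=np.nonzero(y);print('yellow below',len(u),(u.mean(),v.mean()) if len(u) else '')
for X in ([.461,.2805,.06],):print(proj('top',X))
```

```text
t 49.87 pos [0.4262 0.1535 0.2166] th -104.6 tilt [0.0012 0.0011] F [-0.   0.6 -0.8] j6 [ 40. -55.]
  az 1.4556 shift [-1.67 13.06 11.66]
n 477 ((0.5898122787475586, 0.2621101438999176), (0.1542183756828308, 0.1501215547323227), 81.86178588867188)
peg [164 172  23  28 270] right end [0.605 0.274 0.017] left end [0.602 0.33  0.018] zmax 0.029
peg [194 176  22   8 128] right end [0.593 0.196 0.022] left end [0.598 0.249 0.02 ] zmax 0.032
yellow below 11 (np.float64(179.72727272727272), np.float64(222.54545454545453))
[179.471621   230.05700333]
```

Request:
{"op": "drive_tool", "data": {"rows": [{"tx": 0,"ty": 0,"tz": 0,"ax": 0,"ay": 0,"az": 0.12,"claw": 6},{"tx": 0,"ty": 0,"tz": 0,"ax": 0,"ay": 0,"az": 0.12,"claw": 6},{"tx": 0,"ty": 0,"tz": 0,"ax": 0,"ay": 0,"az": 0.12,"claw": 6},{"tx": 0,"ty": 0,"tz": 0,"ax": 0,"ay": 0,"az": 0.12,"claw": 6},{"tx": 0,"ty": 0,"tz": 0,"ax": 0,"ay": 0,"az": 0.12,"claw": 6},{"tx": 0,"ty": 0,"tz": 0,"ax": 0,"ay": 0,"az": 0.12,"claw": 6},{"tx": 0,"ty": 0,"tz": 0,"ax": 0,"ay": 0,"az": 0.12,"claw": 6},{"tx": 0,"ty": 0,"tz": 0,"ax": 0,"ay": 0,"az": 0.12,"claw": 6},{"tx": 0,"ty": 0,"tz": 0,"ax": 0,"ay": 0,"az": 0.12,"claw": 6},{"tx": 0,"ty": 0,"tz": 0,"ax": 0,"ay": 0,"az": 0.12,"claw": 6}]}}

```text
time_s: 50.8
tcp_pos: [0.4274, 0.1561, 0.2156]
ee_rot: [[-0.994, -0.113, -0.0], [-0.113, 0.994, -0.0], [0.0, -0.0, -1.0]]
wrist_force: [-0.6, -0.5, -0.3]
gripper_width: 0.692
gripper_force: 0.0
```

Request:
{"op": "drive_tool", "data": {"rows": [{"tx": 0,"ty": 0,"tz": 0,"ax": 0,"ay": 0,"az": 0.12,"claw": 6},{"tx": 0,"ty": 0,"tz": 0,"ax": 0,"ay": 0,"az": 0.12,"claw": 6},{"tx": -0.4,"ty": 3.2,"tz": 0,"ax": 0,"ay": 0,"az": 0,"claw": 6},{"tx": -0.4,"ty": 3.2,"tz": 0,"ax": 0,"ay": 0,"az": 0,"claw": 6},{"tx": -0.4,"ty": 3.2,"tz": 0,"ax": 0,"ay": 0,"az": 0,"claw": 6},{"tx": -0.4,"ty": 3.2,"tz": 0,"ax": 0,"ay": 0,"az": 0,"claw": 6},{"tx": 0,"ty": 0,"tz": 4,"ax": 0,"ay": 0,"az": 0,"claw": 6},{"tx": 0,"ty": 0,"tz": 4,"ax": 0,"ay": 0,"az": 0,"claw": 6},{"tx": 0,"ty": 0,"tz": 4,"ax": 0,"ay": 0,"az": 0,"claw": 6},{"tx": 0,"ty": 0,"tz": 0,"ax": 0,"ay": 0,"az": 0,"claw": 6}]}}

```text
time_s: 51.63
tcp_pos: [0.4541, 0.2773, 0.0878]
ee_rot: [[-0.992, 0.123, -0.013], [0.123, 0.992, -0.011], [0.011, -0.013, -1.0]]
wrist_force: [-1.3, -1.2, 0.3]
gripper_width: 0.691
gripper_force: 0.0
```

Request:
{"op": "drive_tool", "data": {"rows": [{"tx": 0,"ty": 0,"tz": 0,"ax": 0,"ay": 0,"az": 0,"claw": 6},{"tx": 0,"ty": 0,"tz": 0,"ax": 0,"ay": 0,"az": 0,"claw": 6}]}}

```text
time_s: 51.8
tcp_pos: [0.4599, 0.2817, 0.0976]
ee_rot: [[-0.993, 0.12, 0.003], [0.121, 0.993, 0.002], [-0.003, 0.002, -1.0]]
wrist_force: [-0.2, 0.5, 0.4]
gripper_width: 0.688
gripper_force: 0.0
```

Run:
```python
from h import *
go(.461,.2805,.024,180-7)
```

```text
t 51.8 pos [0.4599 0.2817 0.0976] th 173.08 tilt [0.0028 0.0016] F [-0.2  0.5  0.4] j6 [  49. -146.]
  az 0.0014 shift [-0.12 -0.1   7.36]
```

Request:
{"op": "drive_tool", "data": {"rows": [{"tx": 0,"ty": 0,"tz": 3,"ax": 0,"ay": 0,"az": 0,"claw": 6},{"tx": 0,"ty": 0,"tz": 3,"ax": 0,"ay": 0,"az": 0,"claw": 5},{"tx": 0,"ty": 0,"tz": 1.3,"ax": 0,"ay": 0,"az": 0,"claw": 4},{"tx": 0,"ty": 0,"tz": 0,"ax": 0,"ay": 0,"az": 0,"claw": 3},{"tx": 0,"ty": 0,"tz": 0,"ax": 0,"ay": 0,"az": 0,"claw": 2.4},{"tx": 0,"ty": 0,"tz": 0,"ax": 0,"ay": 0,"az": 0,"claw": 1.8},{"tx": 0,"ty": 0,"tz": 0,"ax": 0,"ay": 0,"az": 0,"claw": 1.4},{"tx": 0,"ty": 0,"tz": 0,"ax": 0,"ay": 0,"az": 0,"claw": 1},{"tx": 0,"ty": 0,"tz": 0,"ax": 0,"ay": 0,"az": 0,"claw": 0},{"tx": 0,"ty": 0,"tz": 0,"ax": 0,"ay": 0,"az": 0,"claw": 0}]}}

```text
time_s: 52.63
tcp_pos: [0.459, 0.2807, 0.0242]
ee_rot: [[-0.992, 0.123, 0.002], [0.123, 0.992, 0.002], [-0.002, 0.002, -1.0]]
wrist_force: [-1.9, -0.2, 6.0]
gripper_width: 0.185
gripper_force: 30.0
```

Request:
{"op": "drive_tool", "data": {"rows": [{"tx": 0,"ty": 0.3,"tz": 0,"ax": 0,"ay": 0,"az": -0.02,"claw": 0},{"tx": 0,"ty": 0.3,"tz": 0,"ax": 0,"ay": 0,"az": -0.02,"claw": 0},{"tx": 0,"ty": 0.2,"tz": 0,"ax": 0,"ay": 0,"az": 0,"claw": 0},{"tx": 0,"ty": 0,"tz": 0,"ax": 0,"ay": 0,"az": 0,"claw": 0},{"tx": 0,"ty": 0,"tz": 0,"ax": 0,"ay": 0,"az": 0,"claw": 0},{"tx": 0,"ty": 0,"tz": 0,"ax": 0,"ay": 0,"az": 0,"claw": 0}]}}

```text
time_s: 53.13
tcp_pos: [0.4584, 0.2837, 0.0241]
ee_rot: [[-0.996, 0.086, -0.004], [0.086, 0.996, -0.007], [0.003, -0.007, -1.0]]
wrist_force: [0.8, -12.4, 13.1]
gripper_width: 0.187
gripper_force: 31.1
```

Run:
```python
from h import *
go(.4611,.2840,.024,180-5.8);traypose()
```

```text
t 53.13 pos [0.4584 0.2837 0.0241] th 175.08 tilt [-0.0036 -0.0065] F [  0.8 -12.4  13.1] j6 [  49. -144.]
  az 0.0154 shift [-0.27  0.06  0.01]
n 500 ((0.5897990465164185, 0.2639745771884918), (0.15323896706104279, 0.14980928599834442), 81.7583999633789)
peg [163 172  23  28 271] right end [0.606 0.276 0.018] left end [0.596 0.332 0.017] zmax 0.028
peg [193 176  22   8 127] right end [0.591 0.198 0.022] left end [0.598 0.253 0.014] zmax 0.027
```

Request:
{"op": "drive_tool", "data": {"rows": [{"tx": 0,"ty": 0.3,"tz": 0,"ax": 0,"ay": 0,"az": 0,"claw": 0},{"tx": -0.1,"ty": 0.3,"tz": 0,"ax": 0,"ay": 0,"az": 0,"claw": 0},{"tx": 0,"ty": 0,"tz": 0,"ax": 0,"ay": 0,"az": 0,"claw": 0},{"tx": 0,"ty": 0,"tz": 0,"ax": 0,"ay": 0,"az": 0,"claw": 0},{"tx": 0,"ty": 0,"tz": 0,"ax": 0,"ay": 0,"az": 0,"claw": 0}]}}

```text
time_s: 53.6
tcp_pos: [0.4582, 0.2872, 0.024]
ee_rot: [[-0.996, 0.086, -0.007], [0.086, 0.996, -0.011], [0.007, -0.012, -1.0]]
wrist_force: [-2.0, -16.1, 17.8]
gripper_width: 0.192
gripper_force: 31.2
```

Run:
```python
from h import *
go(.4611,.2840,.024,180-5.8);traypose()
```

```text
t 53.6 pos [0.4582 0.2872 0.024 ] th 175.05 tilt [-0.0075 -0.011 ] F [ -2.  -16.1  17.8] j6 [  49. -144.]
  az 0.0148 shift [-0.32 -0.29  0.  ]
n 495 ((0.5889430642127991, 0.2659795582294464), (0.15358039736747742, 0.15020999312400818), 80.56912231445312)
peg [163 171  23  30 273] right end [0.605 0.277 0.018] left end [0.597 0.332 0.018] zmax 0.029
peg [192 176  22   9 128] right end [0.588 0.201 0.02 ] left end [0.595 0.253 0.018] zmax 0.027
```

Request:
{"op": "drive_tool", "data": {"rows": [{"tx": 0,"ty": 0,"tz": 0,"ax": 0,"ay": 0,"az": 0,"claw": 2.2},{"tx": 0,"ty": 0,"tz": 0,"ax": 0,"ay": 0,"az": 0,"claw": 4},{"tx": 0,"ty": 0,"tz": 0,"ax": 0,"ay": 0,"az": 0,"claw": 5},{"tx": 0,"ty": 0,"tz": 0,"ax": 0,"ay": 0,"az": 0,"claw": 5},{"tx": 0,"ty": 0,"tz": 0,"ax": 0,"ay": 0,"az": 0,"claw": 5},{"tx": 0,"ty": 0,"tz": -3,"ax": 0,"ay": 0,"az": 0,"claw": 5},{"tx": 0,"ty": 0,"tz": -4,"ax": 0,"ay": 0,"az": 0,"claw": 5},{"tx": 0,"ty": 0,"tz": -4,"ax": 0,"ay": 0,"az": 0,"claw": 5},{"tx": 0,"ty": 0,"tz": -4,"ax": 0,"ay": 0,"az": 0,"claw": 5},{"tx": 0,"ty": 0,"tz": -4,"ax": 0,"ay": 0,"az": 0,"claw": 5}]}}

```text
time_s: 54.48
tcp_pos: [0.4605, 0.2943, 0.2149]
ee_rot: [[-0.997, 0.081, 0.0], [0.081, 0.997, 0.001], [-0.0, 0.001, -1.0]]
wrist_force: [1.0, 0.3, -0.7]
gripper_width: 0.572
gripper_force: 0.0
```

Request:
{"op": "drive_tool", "data": {"rows": [{"tx": 3,"ty": -3,"tz": 0,"ax": 0,"ay": 0,"az": 0,"claw": 5},{"tx": 0,"ty": -4,"tz": 0,"ax": 0,"ay": 0,"az": 0,"claw": 5},{"tx": 0,"ty": -4,"tz": 0,"ax": 0,"ay": 0,"az": 0,"claw": 5},{"tx": 0,"ty": -2,"tz": 0,"ax": 0,"ay": 0,"az": 0,"claw": 5},{"tx": 0,"ty": 0,"tz": 0,"ax": 0,"ay": 0,"az": 0,"claw": 5},{"tx": 0,"ty": 0,"tz": 0,"ax": 0,"ay": 0,"az": 0,"claw": 5}]}}

```text
time_s: 54.98
tcp_pos: [0.4209, 0.167, 0.2133]
ee_rot: [[-0.997, 0.083, 0.001], [0.083, 0.997, 0.001], [-0.001, 0.001, -1.0]]
wrist_force: [0.2, 0.5, -0.5]
gripper_width: 0.57
gripper_force: 0.0
```

Run:
```python
from h import *
go(.4611,.2840,.224,180-5.8);traypose()
for n in('top','scene'):
    p,_=capture(n);q=cv2.imread(f'pics/{n}0.png')[:,:,::-1]
    D=np.abs(p.astype(int)-q).max(2)
    R={'punch':(438,195,492,240),'pliers':(328,226,356,268),'jar':(248,246,274,272),'knob':(218,158,252,178)} if n=='top' else {'punch':(120,180,162,238),'pliers':(224,212,252,234),'jar':(290,203,312,230),'knob':(300,236,330,262)}
    for k,(a,b,c,d) in R.items(): print(n,k,'changed px frac',(D[b:d,a:c]>40).mean().round(3))
```

```text
t 54.98 pos [0.4209 0.167  0.2133] th 175.23 tilt [0.0013 0.0011] F [ 0.2  0.5 -0.5] j6 [  42. -137.]
  az 0.018 shift [-2.82 12.05 -1.07]
n 499 ((0.5892372131347656, 0.2658674716949463), (0.15464964509010315, 0.15003685653209686), 80.03008270263672)
peg [163 171  23  29 277] right end [0.605 0.277 0.02 ] left end [0.59  0.334 0.015] zmax 0.029
peg [192 176  22   9 131] right end [0.589 0.201 0.021] left end [0.596 0.255 0.015] zmax 0.029
top punch changed px frac 0.015
top pliers changed px frac 0.235
top jar changed px frac 0.55
top knob changed px frac 0.191
scene punch changed px frac 0.111
scene pliers changed px frac 0.286
scene jar changed px frac 0.333
scene knob changed px frac 0.077
```

Request:
{"op": "drive_tool", "data": {"rows": [{"tx": 0,"ty": -3,"tz": -3,"ax": 0,"ay": 0,"az": 0,"claw": 5},{"tx": 0,"ty": -4,"tz": 0,"ax": 0,"ay": 0,"az": 0,"claw": 5},{"tx": 0,"ty": -4,"tz": 0,"ax": 0,"ay": 0,"az": 0,"claw": 5},{"tx": 0,"ty": -4,"tz": 0,"ax": 0,"ay": 0,"az": 0,"claw": 5},{"tx": 0,"ty": -4,"tz": 0,"ax": 0,"ay": 0,"az": 0,"claw": 5},{"tx": 0,"ty": -4,"tz": 0,"ax": 0,"ay": 0,"az": 0,"claw": 5},{"tx": 0,"ty": -4,"tz": 0,"ax": 0,"ay": 0,"az": 0,"claw": 5},{"tx": 0,"ty": -4,"tz": 0,"ax": 0,"ay": 0,"az": 0,"claw": 5},{"tx": 0,"ty": -4,"tz": 0,"ax": 0,"ay": 0,"az": 0,"claw": 5},{"tx": 0,"ty": -4,"tz": 0,"ax": 0,"ay": 0,"az": 0,"claw": 5}]}}

```text
time_s: 55.97
tcp_pos: [0.3893, -0.2223, 0.2423]
ee_rot: [[-0.997, 0.08, 0.001], [0.08, 0.997, -0.0], [-0.001, -0.0, -1.0]]
wrist_force: [2.4, 0.3, -0.1]
gripper_width: 0.573
gripper_force: 0.0
```

Request:
{"op": "drive_tool", "data": {"rows": [{"tx": 0.5,"ty": -4,"tz": 0,"ax": 0,"ay": 0,"az": 0,"claw": 5},{"tx": 0.5,"ty": -4,"tz": 0,"ax": 0,"ay": 0,"az": 0,"claw": 5},{"tx": 0.5,"ty": -4,"tz": 0,"ax": 0,"ay": 0,"az": 0,"claw": 5},{"tx": 0.5,"ty": -4,"tz": 0,"ax": 0,"ay": 0,"az": 0,"claw": 5},{"tx": 0,"ty": 0,"tz": 0,"ax": 0,"ay": 0,"az": 0,"claw": 5},{"tx": 0,"ty": 0,"tz": 0,"ax": 0,"ay": 0,"az": 0,"claw": 5},{"tx": 0,"ty": 0,"tz": 0,"ax": 0,"ay": 0,"az": 0,"claw": 5}]}}

```text
time_s: 56.55
tcp_pos: [0.3561, -0.3784, 0.2416]
ee_rot: [[-0.997, 0.082, -0.001], [0.082, 0.997, 0.001], [0.001, 0.001, -1.0]]
wrist_force: [-0.4, 0.4, 0.1]
gripper_width: 0.575
gripper_force: 0.0
```

Run:
```python
from h import *
go(.4611,.2840,.224,180-5.8);traypose()
for n in('top','scene'):
    p,_=capture(n);q=cv2.imread(f'pics/{n}0.png')[:,:,::-1]
    D=np.abs(p.astype(int)-q).max(2)
    R={'punch':(438,195,492,240),'pliers':(328,226,356,268),'jar':(248,246,274,272),'knob':(218,158,252,178)} if n=='top' else {'punch':(120,180,162,238),'pliers':(224,212,252,234),'jar':(290,203,312,230),'knob':(300,236,330,262)}
    for k,(a,b,c,d) in R.items(): print(n,k,'changed px frac',(D[b:d,a:c]>40).mean().round(3))
    if n=='top':
        h=cv2.cvtColor(p,cv2.COLOR_RGB2HSV);m=cv2.inRange(h,(3,100,60),(14,220,255));m[:150]=0;m[182:]=0;m[:,:210]=0;m[:,255:]=0
        h2=cv2.cvtColor(q.copy(),cv2.COLOR_RGB2HSV);m2=cv2.inRange(h2,(3,100,60),(14,220,255));m2[:150]=0;m2[182:]=0;m2[:,:210]=0;m2[:,255:]=0
        for mm in(m,m2): v,u=np.nonzero(mm);print('knob leftmost',u.min(),len(u))
```

```text
t 56.55 pos [ 0.3561 -0.3784  0.2416] th 175.3 tilt [-0.001   0.0009] F [-0.4  0.4  0.1] j6 [-29. -66.]
  az 0.0191 shift [-3.75 66.96  1.76]
n 501 ((0.5893535614013672, 0.2664642035961151), (0.15340971946716309, 0.15003392100334167), 80.0401382446289)
peg [162 171  24  29 276] right end [0.604 0.278 0.019] left end [0.588 0.334 0.015] zmax 0.026
peg [192 176  22   9 130] right end [0.589 0.201 0.022] left end [0.595 0.255 0.015] zmax 0.026
top punch changed px frac 0.501
top pliers changed px frac 0.001
top jar changed px frac 0.0
top knob changed px frac 0.191
knob leftmost 220 244
knob leftmost 221 214
scene punch changed px frac 0.32
scene pliers changed px frac 0.0
scene jar changed px frac 0.0
scene knob changed px frac 0.008
```

```bash
python3 -c "
from station import *
print(finish_job())"
```

```text
the job is handed in; nothing more can be done
None
```

The job is handed in after about 57 s of robot time. The bolt was worked three times and drawn out, and the three pegs present (peg0, peg1, peg3) were punched into the tray. The punch is back in its stand, the tray sits about 3–5 mm off the mat's centre and turned a few degrees, the bolt is home, and the jar and pliers are unmoved. The tray had been knocked aside before I fetched it, so I located it again, and on the mat I laid flat two pegs that were leaning on its rim.

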